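Load the grooming-tool dryer

ROBOT

A 7-joint arm with a two-finger parallel gripper is mounted at the origin on the work surface. World frame = base frame: x ahead of the robot, y to its left, z up, the work surface at z = 0. Lengths are in m, angles in rad, forces in N, time in s.
With the tool pointing down it reaches from about 0.425 to 0.925 m from the base axis. Payload 6.8 kg.
Tool frame: the origin (TCP) lies at the very end of the fingers, on their centre line; the grasp point (between the pads) lies 19 mm behind it; z points along the fingers, x is the direction in which the jaws open and shut, and the axes are right-handed (so a half turn about z gives the same grasp; the last joint's range is limited). The gripper opens to 85 mm and grips with 20 to 120 N. Pads are 22 mm wide; open, the fingers measure 114 mm over their backs; the gripper's body (76 mm by 85 mm) begins 54 mm behind the grasp point. The pads swing forward as they close: fully open they stand 13 mm farther back than shut.
Start: joints at [-1.246, 0.477, 0.022, 1.555, -0.011, 1.109, -0.083], TCP at [0.283, 0.613, 0.208] pointing down, gripper open.
Joint ranges: [-2.96, 2.96], [-0.34, 2.1], [-1.41, 1.46], [0.24, 2.44], [-1.37, 4.51], [0.17, 1.92], [-2.96, 2.96]. Speed limits (rad/s): [2.39, 2.39, 3.14, 3.14, 3.14, 3.14, 3.14].

INTERFACE

Orientations are given as a unit quaternion [w, x, y, z].
In Python, from station import bot gives the robot as it stands.
- The arm moves only by the shell command python3 -m creep 'ROWS' [FORCE]. ROWS is JSON, a list that holds one entry, the list of rows, each a list of 7 numbers: the shift along the tool's x, y, z in cm, then the turn, a rotation vector about the tool's x, y, z in rad, then the opening, from 0 (shut) to 1 (fully open). In form: [[[dx, dy, dz, wx, wy, wz, claw], ...]]. A call has 1 to 10 rows; each row is the pose to reach, as a shift and turn from the pose commanded when the call began, along the tool's axes at that moment; what a row does not reach only later rows make up. A row lasts 1/8 s, in which the tool goes at most 62.5 mm and 10.7 degrees, less where a joint would pass 70% of its speed; a pose out of reach is approached as far as the arm can. A call with a gripper value outside its range is refused whole. The fingers move at their own pace and stop on an object; FORCE is the grip in N (left out, the last holds). Time passes only in rows, so rows that repeat a pose let the fingers close. It gives the time, the measured TCP pose, the force and the opening at its end, in the units of the state.
- bot.get_obs(): the state, without advancing time (a new reading comes with each control period).
- bot.read_camera(name): name is "side" or "top"; returns (picture, depth): 384x512x3 uint8, blue, green, red; 384x512 float32, m along the optical axis (not along the pixel's ray), 0 where there is no reading.
- bot.calibration(name): a dict with "mtx" (3x3 intrinsics, pixels), "rvec" (rotation vector, rad) and "tvec" (3), from world to camera coordinates, as OpenCV has them. Camera axes: x right, y down, z forward; pixel columns grow to the right and rows downward; lengths in m; the calibration is good to about 2 mm. A picture is of the moment at which its call begins. calibration takes no time and is no camera call.
- bot.hand_in(): hands the job in, once; it reports no verdict.
Trained networks look in the newest picture that a camera, given by its name, has taken for a name from the list of things; names that differ only in an ending like _2 or _b are one class to them, and where a whole thing is asked for, a point or a joint stands for the part that bears it (a point fixed in the world has none). Each returns a list of dicts, best first, with "p" (0 to 1); they miss things now and then, are a little off and sometimes report something else, mostly with a low value. They report only what shows in the picture. A call takes as long as a camera call. They do not tell look-alikes from the thing itself.
- bot.find_in(camera, label): "xy" ([column, row] in pixels, amid what is visible of it).
- bot.silhouettes(camera, label): "mask" (384x512 bool, what is visible of it) and "xy" ([column, row] in pixels, amid what is visible of it).
The state is a dict: "t": time; "q": joint angles; "joint_vel": joint speeds; "joint_torque": joint torques, N m; "eef_pos": TCP position; "tool_rot": TCP orientation; "contact_force": force on the tool from outside, world axes, zero at the start; "torque": the same for the moment, N m; "gripper_width": opening from 0.0 (shut) to 1.0 (fully open).
Only numpy, scipy, OpenCV 4.12 (cv2) and the standard library are available. Lean on these libraries where they do the work, as an engineer would, in place of code of your own. Each camera call takes 0.05 s, during which the arm holds its last target.

TASK

The wet bottle brush was left bristles-down in the slanted cup of the dryer's tray: pull it out, turn it end for end and put it back handle-down so that its bristles point up and can dry. Then slide the tray fully home into the dryer, until its tinted front closes the bay flush, and press the green start button all the way down. Leave the comb in the tray, and leave the bottle and bowl on the counter alone.

Things in the scene. Friction and masses are not known exactly. Their poses are not given: they have to be found in the camera images.
- dryer: white box dryer, fixed: 250 mm deep, 300 wide, top 242 above the counter. Origin: middle of the bay mouth, at counter level; own +x points into the bay, z up. Slick straight-walled bay 226 wide, 238 deep, from 6 to 205 mm above the counter; front faces 37 wide beside it. Its 6 mm steel base plate, 300 wide, reaches 320 mm out of the mouth as a loading shelf.
- tray: loose steel tray (0.8 kg) on the loading shelf, 230 mm long, 220 wide, walls 25 high. Origin: mid length, on its underside; +x to its rear, which enters first, rear corners bevelled 60 by 25 mm to ride in along the bay walls. Front: tinted panel 270 wide, 205 high, x -115 to -107 mm; it stops on the dryer's front when home, tray origin then 107 mm inside the mouth (dryer x).
- tray_handle (a point): middle of the tray's bar handle: round bar, 12 mm diameter, 140 mm long along the tray's y, 50 mm out from the front panel (tray x = -165 mm), 110 mm above the tray's underside, on two stubs 60 mm either side of this point. Axes as the tray's. It can be pushed or pinched from above.
- cup_floor (a point): centre of the inner floor of the slanted round steel cup fixed in the tray, at (15, 62, 28) mm from the tray's origin. Inside diameter 41 mm, wall 3, depth 60 mm. Its axis rises 52 degrees from level towards the tray's -y side: direction (0, -0.616, 0.788) in the tray's frame. Axes as the tray's.
- cup_mouth (a point): centre of the cup's open mouth, 60 mm from the cup_floor point along the cup's axis. Axes as the tray's.
- brush_mid (a point): the brush, at mid length on its axis, on the handle, good to grip. Straight, 180 mm long, 0.12 kg; blue handle 24 mm diameter, 115 long; firm white bristle head 34 mm diameter, 65 long. Own +z points to the bristle tip. It starts bristles-down, resting on the cup's lower lip, axis about 45 degrees from level; loose in the cup, let go handle-down it comes to rest at 30 to 50.
- brush_head (a point): centre of the bristle end of the brush, 90 mm from brush_mid along its own +z.
- brush_butt (a point): centre of the handle end of the brush, 90 mm from brush_mid along its own -z.
- start_top (a point): middle of the top of the green start button (30 mm across) on the dryer's top, near the front edge. Pressed straight down; travel 6 mm, about 5 N when fully down, springs back.
- start (a joint): travel of the start button, m: 0 released, 0.006 fully down.
- comb: black grooming comb, 130 by 24 by 5 mm, lying flat in the back of the tray, along the tray's y. Origin in the middle of its back, at its underside.
- bottle: blue plastic bottle standing on the counter, 64 mm across, 170 mm high. Origin: centre of its underside, z up.
- bowl: steel bowl on the counter, 120 mm across, 50 mm high. Origin: centre of its underside.
Mind the look-alikes: they are no part of the job. What is shaped like the part that bears brush_mid but brown or orange is not meant.

How it is judged:
On the way, in this order (a step that is already met when the one before it is completed fails the run):
1. the brush is pulled clear out of the cup (distance between brush_head and cup_mouth above 0.05 m and distance between each of brush_head, brush_butt and cup_floor above 0.08 m), for 0.1 s.
2. the brush stands handle-down in the cup, its handle end on the cup's floor and its bristles up (distance between brush_butt and cup_floor below 0.022 m and z of brush_head in the frame of tray above 0.09 m), for 0.3 s.
3. the tray is fully home in the dryer, its front closed (x of tray in the frame of dryer above 0.102 m and angle between the x axis of tray and the x axis of dryer, either way round below 0.04 rad), for 0.2 s.
4. the start button is pressed all the way down (value of joint start above 0.0045 m), for 0.05 s.
At the end, for the whole second after the job is handed in: Tray at rest, level and square in the dryer (front within 5 mm of flush, 0.04 rad of square); brush handle end within 22 mm of the centre of the cup floor, bristle end over 90 mm above the tray underside; comb still in the tray; button released; bystanders where they stood (all of step 2 and all of step 3 and angle between tray's own z axis and vertical below 0.05 rad and linear speed of tray below 0.02 m/s and distance between comb and tray below 0.115 m and z of comb in the frame of tray below 0.03 m and value of joint start below 0.002 m); the robot touches nothing.
It fails at once if the bottle or the bowl is pushed more than 30 mm or tipped (distance of any of bottle, bowl from where it was at the start of the episode above 0.03 m or angle between any of bottle, bowl's own z axis and vertical above 0.3 rad).
It fails at once if the start button is pressed before the tray is home (value of joint start above 0.004 m and not (x of tray in the frame of dryer above 0.098 m)).
It also fails if it takes over 72 s, if anything falls off the work surface, if the arm or the gripper's body presses on something with over 40 N, if the wrist force passes 120 N, or if a joint passes its speed limit or range.

## Working session

There is one attempt and no reset: what is moved stays moved. The work goes in short steps, Python scripts to look and compute and a shell command to move; the robot and the scene stay as the last step left them, time stands still between calls to the robot, and variables do not carry over. Pictures are saved under pics/ and viewed, and the job is handed in when it is done.

```bash
ls; mkdir -p pics
python3 - <<'E'
from station import bot
import cv2,numpy as np
o=bot.get_obs(); print({k:np.round(v,3).tolist() for k,v in o.items()})
for n in ("side","top"):
    im,d=bot.read_camera(n); cv2.imwrite(f"pics/{n}0.png",im); np.save(f"pics/{n}0.npy",d)
    c=bot.calibration(n); print(n,{k:np.round(v,4).tolist() for k,v in c.items()})
    for l in ("dryer","tray","brush_mid","cup_mouth","start_top","tray_handle","comb","bottle","bowl"):
        print(l,[(np.round(r["xy"],1).tolist(),round(r["p"],2)) for r in bot.find_in(n,l)][:4])
E
```

```text
pics
{'t': 0.0, 'q': [-1.246, 0.478, 0.022, 1.556, -0.011, 1.109, -0.083], 'joint_vel': [0.0, 0.001, -0.0, 0.0, -0.0, -0.0, -0.001], 'joint_torque': [-0.001, -59.647, 1.608, -28.119, 0.012, 0.01, 0.0], 'eef_pos': [0.283, 0.612, 0.207], 'tool_rot': [0.001, 0.842, 0.539, -0.001], 'contact_force': [0.154, 1.127, -0.013], 'torque': [0.029, 0.018, -0.028], 'gripper_width': 1.001}
side {'mtx': [[453.6815, 0.0, 251.2039], [0.0, 453.6815, 196.4328], [0.0, 0.0, 1.0]], 'rvec': [2.113, -0.8881, 0.4249], 'tvec': [-0.4335, 0.3206, 1.0293]}
dryer [([188.8, 153.5], 0.91)]
tray [([247.7, 209.9], 0.76), ([239.1, 183.3], 0.63)]
brush_mid [([238.4, 322.9], 0.95), ([237.9, 183.6], 0.88), ([124.9, 237.7], 0.77)]
cup_mouth [([249.7, 210.1], 0.96)]
start_top [([170.7, 120.6], 0.53), ([250.0, 209.4], 0.16)]
tray_handle [([252.2, 214.5], 0.93)]
comb [([211.8, 210.0], 0.59)]
bottle []
bowl [([357.5, 281.0], 0.7)]
top {'mtx': [[478.0819, 0.0, 253.7992], [0.0, 478.0819, 191.7714], [0.0, 0.0, 1.0]], 'rvec': [2.1913, -2.1558, 0.0843], 'tvec': [-0.083, 0.5449, 1.1755]}
dryer [([118.3, 157.0], 0.68)]
tray [([236.1, 187.7], 0.92)]
brush_mid [([327.0, 283.4], 0.88), ([218.9, 176.6], 0.85)]
cup_mouth [([242.4, 188.9], 0.75)]
start_top [([109.6, 201.5], 0.49)]
tray_handle [([237.1, 188.4], 0.7)]
comb [([196.0, 180.1], 0.81)]
bottle [([387.6, 231.4], 0.71)]
bowl [([386.0, 178.0], 0.78), ([386.9, 230.7], 0.34)]
```

View pics/side0.png

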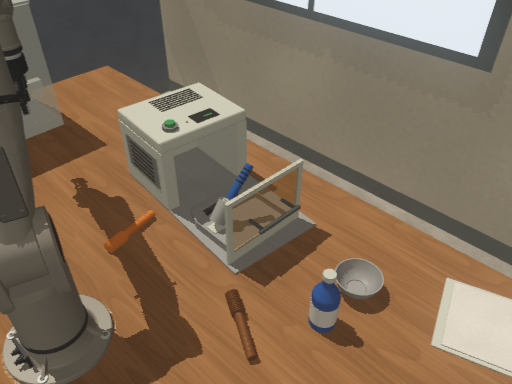

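View pics/top0.png

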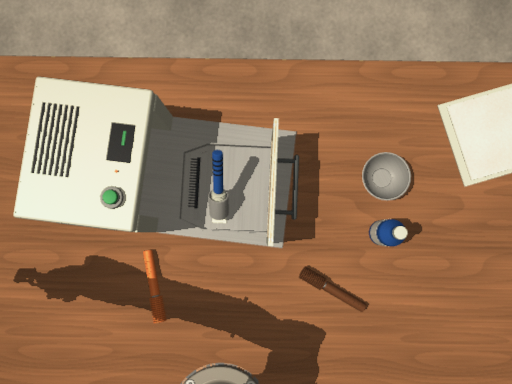

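```bash
cat > h.py <<'E'
import numpy as np,cv2
from station import bot
from scipy.spatial.transform import Rotation as R
def cal(n):
    c=bot.calibration(n); return c["mtx"],cv2.Rodrigues(np.array(c["rvec"],float))[0],np.array(c["tvec"],float).ravel()
def cloud(n,d):
    K,Rm,t=cal(n); v,u=np.mgrid[:384,:512]
    X=np.stack([(u-K[0,2])/K[0,0]*d,(v-K[1,2])/K[1,1]*d,d],-1)
    P=(X-t)@Rm; P[d<=0]=np.nan; return P
def atz(n,uv,z):
    K,Rm,t=cal(n); r=Rm.T@np.array([(uv[0]-K[0,2])/K[0,0],(uv[1]-K[1,2])/K[1,1],1]); c=-Rm.T@t
    return c+r*(z-c[2])/r[2]
def proj(n,P):
    K,Rm,t=cal(n); p=(np.atleast_2d(P)@Rm.T+t)@K.T; return p[:,:2]/p[:,2:]
E
python3 - <<'E'
from h import *
for n in("top","side"):
    d=np.load(f"pics/{n}0.npy");P=cloud(n,d);im=cv2.imread(f"pics/{n}0.png")
    # dryer top
    m=np.abs(P[...,2]-.242)<.008
    num,l,s,c=cv2.connectedComponentsWithStats(m.astype(np.uint8)); k=1+np.argmax(s[1:,4]); q=P[l==k]
    rc=cv2.minAreaRect((q[:,:2]*1000).astype(np.float32)); print(n,"dryer",len(q),rc,np.round(cv2.boxPoints(rc)).tolist(),np.median(q[:,2]))
    b=(im[...,0]>im[...,2].astype(int)+50)&(im[...,0]>70)
    # brush blue
    box=np.zeros_like(b); 
    if n=="top": box[140:225,205:230]=1
    else: box[155:215,220:260]=1
    q=P[b&box]; q=q[np.isfinite(q).all(1)]
    ax=np.linalg.svd(q-q.mean(0),full_matrices=False)[2][0]; s=(q-q.mean(0))@ax
    print("brush pts",len(q),q.mean(0).round(4),ax.round(3),s.min(),s.max())
    # table z
    print("table",np.nanmedian(P[330:380,300:500,2] if n=="side" else P[300:380,350:500,2]))
    if n=="top":
      for r in [160,180,200,220]:
        print(r,[tuple(np.round(P[r,c],3)) for c in range(165,305,6)])
E
```

```text
top dryer 16673 ((604.6771850585938, 279.24468994140625), (251.00450134277344, 300.27935791015625), 83.8868179321289) [[442.0, 170.0], [741.0, 138.0], [767.0, 388.0], [469.0, 420.0]] 0.2421302367599961
brush pts 306 [0.5809 0.0094 0.1365] [-0.737  0.017 -0.676] -0.05103301470895126 0.062360967917600915
table 0.00039645777825498673
160 [(np.float64(0.626), np.float64(0.155), np.float64(0.005)), (np.float64(0.625), np.float64(0.139), np.float64(0.009)), (np.float64(0.626), np.float64(0.124), np.float64(0.008)), (np.float64(0.623), np.float64(0.106), np.float64(0.025)), (np.float64(0.626), np.float64(0.093), np.float64(0.009)), (np.float64(0.626), np.float64(0.077), np.float64(0.011)), (np.float64(0.627), np.float64(0.062), np.float64(0.009)), (np.float64(0.626), np.float64(0.047), np.float64(0.012)), (np.float64(0.604), np.float64(0.017), np.float64(0.159)), (np.float64(0.604), np.float64(0.004), np.float64(0.161)), (np.float64(0.627), np.float64(0.001), np.float64(0.012)), (np.float64(0.628), np.float64(-0.014), np.float64(0.008)), (np.float64(0.628), np.float64(-0.03), np.float64(0.0
[... 4574 characters left out ...]
at64(0.037)), (np.float64(0.471), np.float64(-0.117), np.float64(0.213)), (np.float64(0.477), np.float64(-0.139), np.float64(0.002)), (np.float64(0.477), np.float64(-0.154), np.float64(0.001)), (np.float64(0.478), np.float64(-0.169), np.float64(0.002)), (np.float64(0.478), np.float64(-0.185), np.float64(0.003)), (np.float64(0.478), np.float64(-0.2), np.float64(-0.001))]
side dryer 4121 ((601.5750732421875, 274.389892578125), (253.06588745117188, 303.0498352050781), 83.6470718383789) [[437.0, 165.0], [738.0, 132.0], [766.0, 383.0], [465.0, 417.0]] 0.24234016679210213
brush pts 183 [0.571  0.0058 0.1295] [-0.715  0.016 -0.699] -0.0594770297395983 0.05122884076843561
table 0.0011078665672281246
```

Run:
```python
import cv2
a=cv2.imread("pics/top0.png")[100:260,130:310];cv2.imwrite("pics/tz.png",cv2.resize(a,None,fx=4,fy=4,interpolation=3)[:600])
a=cv2.imread("pics/side0.png")[100:280,150:330];cv2.imwrite("pics/sz.png",cv2.resize(a,None,fx=3.3,fy=3.3,interpolation=3)[:600])
```

```text
(no output)
```

View pics/tz.png

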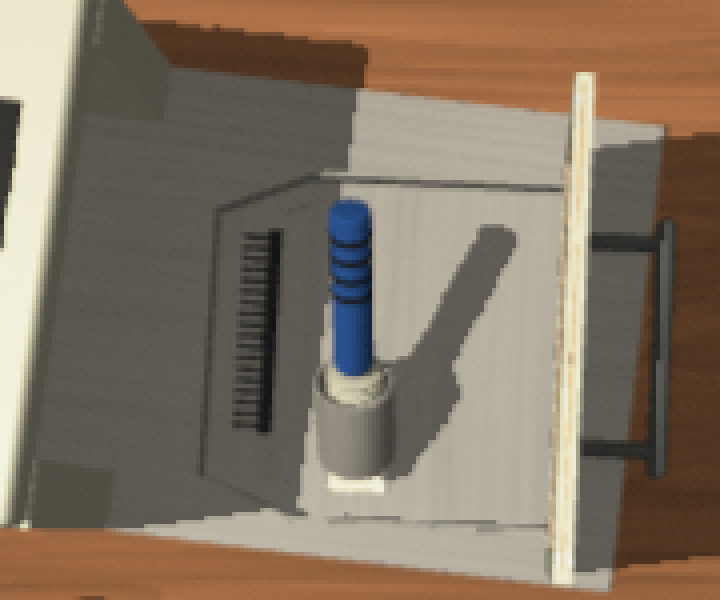

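View pics/sz.png

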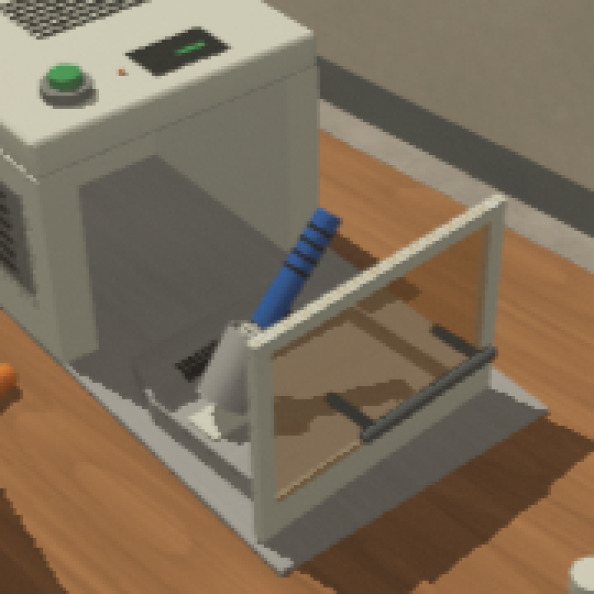

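Run:
```python
from h import *
for n in("top","side"):
    d=np.load(f"pics/{n}0.npy");P=cloud(n,d)
    for z0,nm in((.212,"panel top"),(.120,"bar")):
        m=(np.abs(P[...,2]-z0)<.006)&(P[...,0]>.35)&(P[...,0]<.75)&(P[...,1]<-.09)&(P[...,1]>-.2)
        if nm=="bar": m&=(P[...,1]<-.155)
        q=P[m]
        if len(q)<10: print(nm,len(q));continue
        rc=cv2.minAreaRect((q[:,:2]*1000).astype(np.float32)); print(n,nm,len(q),np.round(rc[0],1),np.round(rc[1],1),rc[2],np.median(q[:,2]))
    # button green
    im=cv2.imread(f"pics/{n}0.png").astype(int)
    g=(im[...,1]>im[...,0]+40)&(im[...,1]>im[...,2]+40)&(P[...,2]>.235)
    num,l,s,c=cv2.connectedComponentsWithStats(g.astype(np.uint8)); k=1+np.argmax(s[1:,4])
    q=P[l==k];print("button",len(q),q.mean(0).round(4),q[:,2].max(), (q.max(0)-q.min(0)).round(3))
```

```text
top panel top 611 [ 554.3 -115.4] [ 10.1 271.4] 88.19174194335938 0.21122116867217977
top bar 361 [ 552.2 -166.3] [150.8  21.3] 0.576146125793457 0.12075395890744928
button 158 [0.5114 0.2134 0.2638] 0.268665061421757 [0.026 0.029 0.01 ]
side panel top 400 [ 552.7 -117.3] [ 14.6 274.9] 88.31144714355469 0.21090243943344794
side bar 248 [ 550.9 -168.5] [ 25.8 150.1] 89.54177856445312 0.12076826130498833
button 41 [0.5081 0.2097 0.2645] 0.2689521039112715 [0.026 0.026 0.007]
```

```bash
cat >> h.py <<'E'
def pose():
    o=bot.get_obs(); q=np.array(o["tool_rot"]); return np.array(o["eef_pos"]),R.from_quat(q[[1,2,3,0]]),o
def ori(z,x):
    z=np.array(z,float);z/=np.linalg.norm(z);x=np.array(x,float);x-=z*(x@z);x/=np.linalg.norm(x)
    return R.from_matrix(np.stack([x,np.cross(z,x),z],1))
def rel(p,Rt,p0=None,R0=None):
    a,b,_=pose(); p0=a if p0 is None else p0; R0=b if R0 is None else R0
    print("shift cm",np.round(R0.inv().apply(np.array(p)-p0)*100,2).tolist(),"turn",np.round((R0.inv()*Rt).as_rotvec(),4).tolist())
E
python3 -m creep '[[[0,0,-6,0,0,0,0.6],[0,0,-12,0,0,0,0.6],[0,0,-17,0,0,0,0.6],[0,0,-17,0,0,0,0.6]]]'
python3 - <<'E'
from h import *
rel((.50,.01,.37),ori((0,0,-1),(0,1,0)))
E
```

```text
t: 1.5
eef_pos: [0.284, 0.6146, 0.384]
tool_rot: [-0.003, 0.843, 0.539, 0.004]
contact_force: [0.2, 0.7, -0.9]
gripper_width: 0.6
shift cm [-45.82, 44.98, 0.93] turn [0.0013, -0.0095, -0.4331]
```

```bash
python3 -m creep '[[[-6,6,1,0,0,-0.05,0.6],[-12,12,1,0,0,-0.15,0.6],[-18,18,1,0,0,-0.2,0.6],[-24,24,1,0,0,-0.3,0.6],[-32,31,1,0,0,-0.35,0.6],[-38,37,1,0,0,-0.43,0.6],[-42,41,1,0,0,-0.43,0.6],[-45.8,45,1,0,-0.01,-0.43,0.6],[-45.8,45,1,0,-0.01,-0.43,0.6],[-45.8,45,1,0,-0.01,-0.43,0.6]]]'
python3 - <<'E'
from h import *
p,r,o=pose();print(np.round(o["q"],3))
rel((.50,.01,.28),ori((.68,0,-.73),(0,1,0)))
E
```

```text
t: 2.75
eef_pos: [0.4934, 0.0228, 0.3677]
tool_rot: [0.002, 0.708, 0.706, -0.004]
contact_force: [1.6, -0.2, 0.5]
gripper_width: 0.598
[-0.579  0.042  0.421  1.771 -0.008  1.337  1.412]
shift cm [-1.2, 0.68, 8.78] turn [-0.7526, 0.0101, 0.0013]
```

```bash
python3 -m creep '[[[0,0,3,-0.15,0,0,0.6],[0,0,4,-0.3,0,0,0.6],[-0.5,0.3,6,-0.45,0,0,0.6],[-1,0.5,8,-0.6,0,0,0.6],[-1.2,0.7,8.8,-0.75,0.01,0,0.6],[-1.2,0.7,8.8,-0.75,0.01,0,0.6],[-1.2,0.7,8.8,-0.75,0.01,0,0.6]]]'
python3 - <<'E'
from h import *
p,r,o=pose();print(np.round(o["q"],3),r.as_matrix().round(3))
# model of brush from both cameras' blue points: fit cylinder axis r=12
from scipy.optimize import least_squares
Q=[]
for n in("top","side"):
    d=np.load(f"pics/{n}0.npy");P=cloud(n,d);im=cv2.imread(f"pics/{n}0.png").astype(int)
    b=(im[...,0]>im[...,2]+50)&(im[...,0]>70);box=np.zeros_like(b)
    if n=="top": box[140:225,205:230]=1
    else: box[155:215,220:260]=1
    q=P[b&box&(P[...,2]>.09)];Q.append(q)
    def f(v,q=q):
        a=np.array([v[0],v[1],1]);a/=np.linalg.norm(a); w=q-np.array([v[2],v[3],.13]); return np.linalg.norm(np.cross(w,a),axis=1)-.012
    s=least_squares(f,[1,0,.59,.01],loss="soft_l1",f_scale=.002); v=s.x;a=np.array([v[0],v[1],1]);a/=np.linalg.norm(a)
    c=np.array([v[2],v[3],.13]);t=(q-c)@a; but=c+a*np.percentile(t,99)
    print(n,"axis",a.round(3),"c",c.round(4),"butt",but.round(4),"mid",(but-.09*a).round(4),"head",(but-.18*a).round(4),np.abs(s.fun).mean(),np.degrees(np.arcsin(a[2])))
E
```

```text
t: 3.62
eef_pos: [0.4997, 0.0111, 0.2797]
tool_rot: [0.258, 0.658, 0.658, 0.257]
contact_force: [0.0, 0.3, 0.5]
gripper_width: 0.599
[-0.26  -0.237 -0.019  2.435  0.719  0.285  0.663] [[ 0.001  0.734  0.679]
 [ 1.     0.    -0.001]
 [-0.001  0.679 -0.734]]
top axis [ 0.719 -0.027  0.694] c [0.5883 0.0097 0.13  ] butt [0.6241 0.0083 0.1646] mid [0.5594 0.0108 0.1021] head [0.4947 0.0133 0.0397] 0.0016172508273720847 43.97189515079664
side axis [ 0.717 -0.027  0.696] c [0.5862 0.008  0.13  ] butt [0.6202 0.0067 0.163 ] mid [0.5557 0.0091 0.1003] head [0.4911 0.0115 0.0376] 0.0017488733640643101 44.144206597503675
```

Run:
```python
from h import *
a=np.array([.719,-.027,.694]);Rt=ori((.694,0,-.719),(0.037,1,0)); print(Rt.as_matrix().round(3))
z=Rt.as_matrix()[:,2];m=np.array([.558,.0102,.1015])
rel(m+(.019-.06)*z,Rt); rel(m+.019*z,Rt)
```

```text
[[ 0.019  0.719  0.694]
 [ 1.    -0.027  0.   ]
 [ 0.018  0.694 -0.72 ]]
shift cm [-0.07, -7.91, 12.94] turn [-0.0209, 0.0015, 0.027]
shift cm [-0.06, -7.78, 18.94] turn [-0.0209, 0.0015, 0.027]
```

```bash
python3 -m creep '[[[0,-2,3,-0.02,0,0.03,0.8],[0,-4,6,-0.02,0,0.03,0.8],[0,-6,9,-0.02,0,0.03,0.8],[0,-7,11,-0.02,0,0.03,0.8],[-0.1,-7.9,13,-0.02,0,0.03,0.8],[-0.1,-7.9,13,-0.02,0,0.03,0.8],[-0.1,-7.9,13,-0.02,0,0.03,0.8]]]'
python3 - <<'E'
from h import *
p,r,o=pose();print(np.round(o["q"],3),r.as_matrix().round(3))
for n in("side","top"):
    im,d=bot.read_camera(n);a=im[80:280,130:330];cv2.imwrite(f"pics/{n}1.png",cv2.resize(a,None,fx=3,fy=3,interpolation=3))
Rt=ori((.694,0,-.719),(0.037,1,0));z=Rt.as_matrix()[:,2];m=np.array([.558,.0102,.1015])
rel(m+.019*z,Rt)
E
```

```text
t: 4.5
eef_pos: [0.5536, 0.0121, 0.1374]
tool_rot: [0.253, 0.668, 0.648, 0.263]
contact_force: [-15.8, 30.1, 49.2]
gripper_width: 0.804
[ 0.974  0.591 -1.41   2.436  1.958  0.741 -0.365] [[ 0.022  0.733  0.68 ]
 [ 0.999 -0.032  0.002]
 [ 0.024  0.68  -0.733]]
shift cm [0.13, -1.8, 4.67] turn [-0.0259, 0.0028, -0.0126]
```

View pics/side1.png

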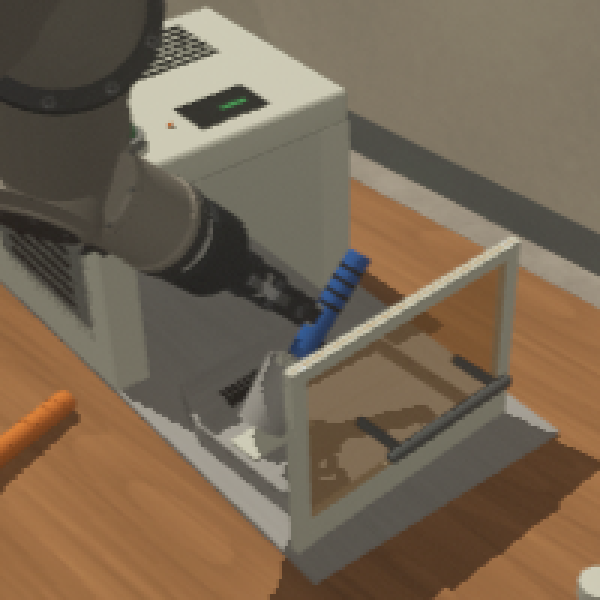

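View pics/top1.png

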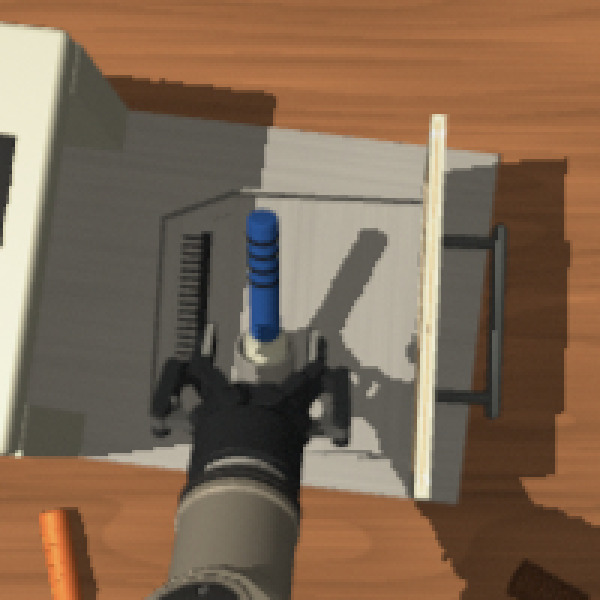

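```bash
cat > kin.py <<'E'
from h import *
from scipy.optimize import least_squares
D=[([-1.246,.478,.022,1.556,-.011,1.109,-.083],[.283,.612,.207],[.001,.842,.539,-.001]),
([-0.579,.042,.421,1.771,-.008,1.337,1.412],[.4934,.0228,.3677],[.002,.708,.706,-.004]),
([-.26,-.237,-.019,2.435,.719,.285,.663],[.4997,.0111,.2797],[.258,.658,.658,.257]),
([.974,.591,-1.41,2.436,1.958,.741,-.365],[.5536,.0121,.1374],[.253,.668,.648,.263])]
def fk(q,v,full=False):
    o1,d1,e1,L1,e2,L2,e3,L3=v[:8]
    rz=lambda a:R.from_euler('z',a);ry=lambda a:R.from_euler('y',a)
    r=rz(o1+S[0]*q[0]);p=np.array([0,0,d1]);pts=[p]
    r=r*ry(q[1])*rz(S[1]*q[2]);p=p+r.apply([e1,0,L1]);pts.append(p)
    r=r*ry(q[3]);p=p+r.apply([-e1+e2,0,0]);r=r*rz(S[2]*q[4]);p=p+r.apply([0,0,L2]);pts.append(p)
    r=r*ry(q[5]);p=p+r.apply([e3,0,0]);pts.append(p);r=r*rz(S[3]*q[6]+v[8]);p=p+r.apply([0,0,L3])
    pts.append(p)
    return (p,r,pts) if full else (p,r)
def res(v):
    e=[]
    for q,p,w in D:
        a,b=fk(q,v);w=np.array(w);e+=list((a-p)*10)+list((R.from_quat(w[[1,2,3,0]]).inv()*b).as_rotvec())
    return e
S=[-1,-1,-1,-1]
def fit():
    import itertools
    best=None
    global S
    for s in itertools.product([1,-1],repeat=4):
        S=list(s)
        for o7 in(0,np.pi):
          s_=least_squares(res,[0,.35,0,.4,0,.4,0,.25,o7])
          if best is None or s_.cost<best[0]: best=(s_.cost,list(s),s_.x)
    S=best[1];return best
E
python3 - <<'E'
from kin import *
import json
b=fit();print(b[0],b[1],b[2].round(4));json.dump([b[1],list(b[2])],open("kin.json","w"))
p,r,o=pose();print({k:np.round(o[k],2).tolist() for k in("contact_force","torque","q","joint_torque","eef_pos","gripper_width")})
E
```

```text
0.03157699344330682 [-1, -1, -1, -1] [-1.091e-01  3.024e-01 -2.100e-03  5.185e-01 -5.000e-04  4.912e-01
  1.000e-04  3.356e-01  3.047e+00]
{'contact_force': [-0.36, 0.43, 0.43], 'torque': [0.09, 0.81, 0.0], 'q': [0.98, 0.6, -1.4, 2.44, 1.95, 0.74, -0.36], 'joint_torque': [1.27, -28.79, -12.47, -17.77, 2.97, 1.6, -0.77], 'eef_pos': [0.55, 0.01, 0.13], 'gripper_width': 0.8}
```

Run:
```python
import kin
from kin import *
import json
p,r,o=pose();print(o["q"],p,r.as_quat())
kin.D[3]=(list(o["q"]),list(o["eef_pos"]),list(o["tool_rot"]))
for use in ([0,1,2],[0,1,2,3]):
    DD=list(kin.D);kin.D[:]=[DD[i] for i in use];b=fit();print(b[0],b[1],b[2].round(4),np.round(res(b[2]),3).tolist());kin.D[:]=DD
json.dump([b[1],list(b[2])],open("kin.json","w"))
```

```text
[ 0.97562562  0.59514524 -1.40433473  2.43510159  1.95455714  0.74070797
 -0.3632018 ] [0.55289104 0.00830547 0.13438616] [0.67207178 0.64574141 0.26061355 0.25182957]
0.007591827691768125 [-1, -1, -1, -1] [-0.0991  0.4301 -0.0216  0.5607  0.069   0.5365  0.0035  0.4095 -3.2318] [0.046, -0.023, 0.007, 0.0, 0.001, 0.009, -0.001, 0.086, -0.008, 0.001, -0.001, 0.008, -0.0, -0.005, 0.002, 0.002, -0.068, -0.018]
0.03178252162468779 [-1, -1, -1, -1] [-1.0920e-01  3.0220e-01 -2.5000e-03  5.1900e-01 -8.0000e-04  4.9140e-01
 -0.0000e+00  3.3600e-01  3.0469e+00] [0.106, -0.042, 0.002, 0.0, 0.001, 0.015, -0.013, 0.052, -0.005, 0.001, -0.001, 0.014, -0.042, 0.103, -0.098, 0.003, -0.074, -0.015, 0.056, 0.018, 0.102, 0.001, -0.074, -0.014]
```

Run:
```python
import kin
from kin import *
import json
p,r,o=pose()
kin.D[3]=(list(o["q"]),list(o["eef_pos"]),list(o["tool_rot"]))
kin.S[:]=[-1]*4
def res2(w):
    off=np.r_[0,w[9:14],0]
    DD=list(kin.D);kin.D[:]=[(np.array(q)+off,p,x) for q,p,x in DD];e=res(w[:9]);kin.D[:]=DD
    return list(e)+list(.01*w[9:14])+[ .02*w[2],.02*w[4],.02*w[6]]
x0=np.r_[-.109,.302,0,.519,0,.49,0,.336,3.05,np.zeros(5)]
s=least_squares(res2,x0);print(s.cost,s.x.round(4),np.round(s.fun,3).tolist())
json.dump(list(s.x),open("kin.json","w"))
```

```text
0.014492694128418665 [ 2.3000e-03  3.4310e-01  2.4000e-03  5.3160e-01  3.6500e-02  4.9710e-01
  1.8000e-02  3.5660e-01  3.0556e+00  1.1400e-02  1.0740e-01 -1.5000e-02
  1.0000e-04 -2.2600e-02] [0.064, -0.036, -0.013, -0.05, 0.031, 0.006, -0.005, 0.071, 0.022, -0.029, -0.009, 0.018, -0.005, 0.055, -0.032, -0.011, -0.036, 0.005, 0.009, -0.012, 0.023, 0.052, -0.057, -0.029, 0.0, 0.001, -0.0, 0.0, -0.0, 0.0, 0.001, 0.0]
```

Run:
```python
import kin,itertools
from kin import *
p,r,o=pose()
kin.D[3]=(list(o["q"]),list(o["eef_pos"]),list(o["tool_rot"]))
rz=lambda a:R.from_euler('z',a);ry=lambda a:R.from_euler('y',a)
out=[]
for s in itertools.product([1,-1],repeat=7):
  if s[1]<0: continue
  for o5 in(0,np.pi):
    def f(v):
        e=[]
        for q,p,w in kin.D:
            b=rz(v[0]+s[0]*q[0])*ry(s[1]*q[1])*rz(s[2]*q[2])*ry(s[3]*q[3])*rz(s[4]*q[4]+o5)*ry(s[5]*q[5])*rz(s[6]*q[6]+v[1])
            w=np.array(w);e+=list((R.from_quat(w[[1,2,3,0]]).inv()*b).as_rotvec())
        return e
    for o7 in(0,1.57,3.14):
        r_=least_squares(f,[0,o7]);out.append((r_.cost,s,o5,r_.x.round(3).tolist(),np.round(r_.fun,3).tolist()))
out.sort(key=lambda a:a[0])
for x in out[:4]:print(x)
```

```text
(np.float64(3.0910801914365847e-06), (-1, 1, -1, 1, -1, -1, -1), 3.141592653589793, [0.0, 0.0], [0.0, 0.002, 0.0, 0.0, -0.002, -0.0, -0.001, -0.0, -0.0, 0.0, 0.0, 0.0])
(np.float64(3.091080191436605e-06), (-1, 1, -1, 1, -1, 1, -1), 0, [0.0, 3.142], [0.0, 0.002, 0.0, 0.0, -0.002, -0.0, -0.001, -0.0, -0.0, 0.0, 0.0, 0.0])
(np.float64(3.0910801914366245e-06), (-1, 1, -1, 1, -1, -1, -1), 3.141592653589793, [0.0, 0.0], [0.0, 0.002, 0.0, 0.0, -0.002, -0.0, -0.001, -0.0, -0.0, 0.0, 0.0, 0.0])
(np.float64(3.0910801914367134e-06), (-1, 1, -1, 1, -1, -1, -1), 3.141592653589793, [0.0, 0.0], [0.0, 0.002, 0.0, 0.0, -0.002, -0.0, -0.001, -0.0, -0.0, 0.0, 0.0, 0.0])
```

```bash
cat > kin.py <<'E'
from h import *
from scipy.optimize import least_squares
rz=lambda a:R.from_euler('z',a);ry=lambda a:R.from_euler('y',a)
LO=np.array([-2.96,-.34,-1.41,.24,-1.37,.17,-2.96]);HI=np.array([2.96,2.1,1.46,2.44,4.51,1.92,2.96])
def frames(q):
    F=[rz(-q[0])];F.append(F[-1]*ry(q[1]));F.append(F[-1]*rz(-q[2]));F.append(F[-1]*ry(q[3]));F.append(F[-1]*rz(-q[4]))
    F.append(F[-1]*ry(q[5]));F.append(F[-1]*rz(-q[6]+np.pi));return F
def cols(q):
    F=[f.as_matrix() for f in frames(q)]
    return np.stack([F[0][:,0],F[0][:,2],F[1][:,1],F[2][:,2],F[3][:,1],F[4][:,2],F[5][:,1],F[6][:,2]],1)
D=[([-1.246,.478,.022,1.556,-.011,1.109,-.083],[.283,.612,.207]),
([-0.579,.042,.421,1.771,-.008,1.337,1.412],[.4934,.0228,.3677]),
([-.26,-.237,-.019,2.435,.719,.285,.663],[.4997,.0111,.2797]),
([ 0.97562562,0.59514524,-1.40433473,2.43510159,1.95455714,0.74070797,-0.3632018],[0.55289104,0.00830547,0.13438616])]
E
python3 - <<'E'
from kin import *
A=np.vstack([cols(q) for q,p in D]);b=np.concatenate([p for q,p in D])
sw=np.array([.081,.317,.1925,.4,-.1685,.4,.1363,.13375+.2])
for s in(1,-1):
    t=sw.copy();t[[2,4,6]]*=s
    print(s,np.round(A@t-b,3))
    lam=.01
    x=np.linalg.lstsq(np.vstack([A,lam*np.eye(8)]),np.r_[b,lam*t],rcond=None)[0];print(x.round(4),np.round(A@x-b,4))
E
```

```text
1 [-0.228  0.026 -0.046 -0.129  0.216 -0.078 -0.056  0.181 -0.126  0.098
 -0.071 -0.189]
[ 0.0008  0.287  -0.0297  0.5401 -0.0319  0.4722 -0.0008  0.3485] [-0.      0.0002  0.0005 -0.0001 -0.0001 -0.0005  0.0001 -0.      0.0001
 -0.0001  0.0001 -0.0001]
-1 [ 0.076 -0.076 -0.049  0.071 -0.042 -0.081  0.108 -0.035  0.019 -0.138
  0.059  0.172]
[ 0.0006  0.287  -0.0299  0.5405 -0.0317  0.4722 -0.0007  0.3488] [-0.0001  0.0002  0.0005 -0.0001 -0.0001 -0.0005  0.0001 -0.0001  0.0001
 -0.0001  0.0001 -0.    ]
```

```bash
cat >> kin.py <<'E'
T=np.array([.0007,.287,-.0298,.5403,-.0318,.4722,-.0008,.3487])
def FK(q): return cols(q)@T,frames(q)[6]
def iks(p,Rt,n=60,seed=0,tol=2e-3):
    rng=np.random.default_rng(seed);out=[]
    for i in range(n):
        q0=rng.uniform(LO,HI)
        def f(q):
            a,b=FK(q);return np.r_[(a-p)*3,(Rt.inv()*b).as_rotvec()]
        s=least_squares(f,q0,bounds=(LO,HI),max_nfev=60)
        if np.abs(s.fun).max()<tol: out.append(s.x)
    return np.array(out)
E
cat > t.py <<'E'
from kin import *
m=np.array([.558,.0102,.1015])
for t in (20,30,35,40,44,50,55):
    t=np.radians(t);z=np.array([np.sin(t),0,-np.cos(t)])
    for sx in(1,-1):
        q=iks(m+.019*z,ori(z,(0,sx,0)),40)
        print(round(np.degrees(t)),sx,len(q),"" if not len(q) else [f"{a:.2f}..{b:.2f}" for a,b in zip(q.min(0),q.max(0))])
E
time python3 t.py
```

```text
20 1 12 ['-0.41..0.86', '0.33..0.73', '-1.33..0.29', '2.16..2.23', '-0.17..1.28', '0.25..0.83', '0.36..1.57']
20 -1 10 ['-0.87..0.90', '0.32..0.81', '-1.41..0.88', '2.15..2.25', '-0.99..1.33', '0.25..0.93', '-2.81..-0.78']
30 1 13 ['0.04..0.91', '0.32..0.77', '-1.39..-0.26', '2.28..2.33', '1.57..1.64', '0.17..0.83', '-0.21..0.06']
30 -1 8 ['-0.77..0.10', '0.32..0.39', '-0.33..0.71', '2.32..2.37', '1.62..4.38', '0.17..0.19', '0.13..2.96']
35 1 9 ['-1.00..0.92', '0.32..0.80', '-1.40..1.02', '2.34..2.44', '1.81..4.09', '0.23..0.87', '-2.79..-0.09']
35 -1 5 ['-1.04..0.36', '0.32..0.59', '-0.63..1.09', '2.37..2.44', '2.03..4.14', '0.19..0.48', '0.28..2.59']
40 1 14 ['0.04..0.92', '0.35..0.85', '-1.41..-0.28', '2.40..2.44', '1.98..2.54', '0.39..0.94', '-1.12..-0.22']
40 -1 7 ['0.05..0.08', '0.35..0.35', '-0.33..-0.29', '2.44..2.44', '2.51..2.54', '0.39..0.40', '2.02..2.06']
44 1 12 ['0.83..0.90', '0.71..0.85', '-1.38..-1.24', '2.44..2.44', '2.12..2.17', '0.84..0.98', '-0.47..-0.34']
44 -1 16 ['0.81..0.91', '0.69..0.88', '-1.40..-1.21', '2.44..2.44', '2.11..2.18', '0.82..1.00', '2.64..2.83']
50 1 0 
50 -1 0 
55 1 0 
55 -1 0 
real	1m8.515s
user	1m6.793s
sys	0m0.095s
```

```bash
python3 -m creep '[[[0.1,-1,0.8,-0.02,0,-0.01,0.8],[0.1,-1.8,1.6,-0.02,0,-0.01,0.8],[0.1,-1.8,2.4,-0.02,0,-0.01,0.8],[0.1,-1.8,3.2,-0.02,0,-0.01,0.8],[0.1,-1.8,4,-0.02,0,-0.01,0.8],[0.1,-1.8,4.7,-0.02,0,-0.01,0.8],[0.1,-1.8,4.7,-0.02,0,-0.01,0.8],[0.1,-1.8,4.7,-0.02,0,-0.01,0.8]]]'
python3 - <<'E'
from h import *
p,r,o=pose();print(np.round(o["q"],3),r.as_matrix().round(3))
for n in("side","top"):
    im,d=bot.read_camera(n);a=im[80:280,130:330];cv2.imwrite(f"pics/{n}2.png",cv2.resize(a,None,fx=3,fy=3,interpolation=3))
Rt=ori((.694,0,-.719),(0.037,1,0));z=Rt.as_matrix()[:,2];m=np.array([.558,.0102,.1015])
rel(m+.019*z,Rt)
E
```

```text
t: 5.6
eef_pos: [0.5724, 0.0135, 0.0924]
tool_rot: [0.263, 0.661, 0.65, 0.267]
contact_force: [0.5, -0.2, 0.5]
gripper_width: 0.806
[ 0.901  0.851 -1.395  2.434  2.101  0.982 -0.346] [[ 0.014  0.719  0.695]
 [ 1.    -0.018 -0.001]
 [ 0.011  0.695 -0.719]]
shift cm [-0.31, -0.41, 0.25] turn [0.0012, 0.0017, 0.0083]
```

View pics/side2.png

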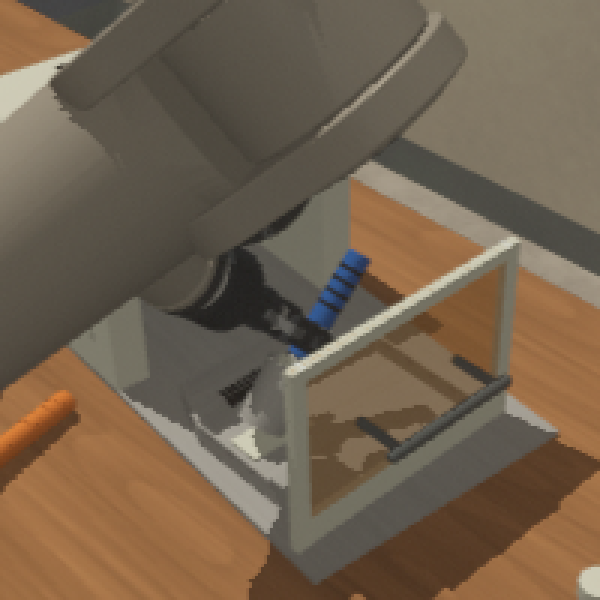

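View pics/top2.png

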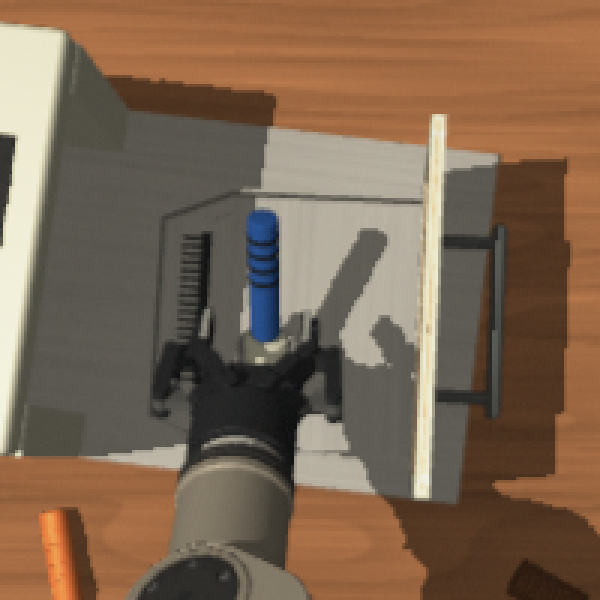

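```bash
python3 -m creep '[[[-0.3,0,0.2,0,0,0,0.8],[-0.3,0,0.2,0,0,0,0.1],[-0.3,0,0.2,0,0,0,0.1],[-0.3,0,0.2,0,0,0,0.1],[-0.3,0,0.2,0,0,0,0.1],[-0.3,0,0.2,0,0,0,0.1],[-0.3,0,0.2,0,0,0,0.1]]]' 60
```

```text
t: 6.58
eef_pos: [0.5738, 0.0101, 0.0908]
tool_rot: [0.263, 0.662, 0.649, 0.267]
contact_force: [-1.9, -1.3, 3.5]
gripper_width: 0.2
```

```bash
python3 -m creep '[[[0,1,0,0,0,0,0.1],[0,2,0,0,0,0,0.1]]]'
python3 - <<'E'
from h import *
for n in("side","top"):
    im,d=bot.read_camera(n);a=im[80:280,130:330];cv2.imwrite(f"pics/{n}3.png",cv2.resize(a,None,fx=3,fy=3,interpolation=3))
E
```

```text
t: 6.82
eef_pos: [0.5886, 0.01, 0.1049]
tool_rot: [0.263, 0.662, 0.649, 0.267]
contact_force: [-0.5, -0.5, -2.0]
gripper_width: 0.208
```

View pics/top3.png

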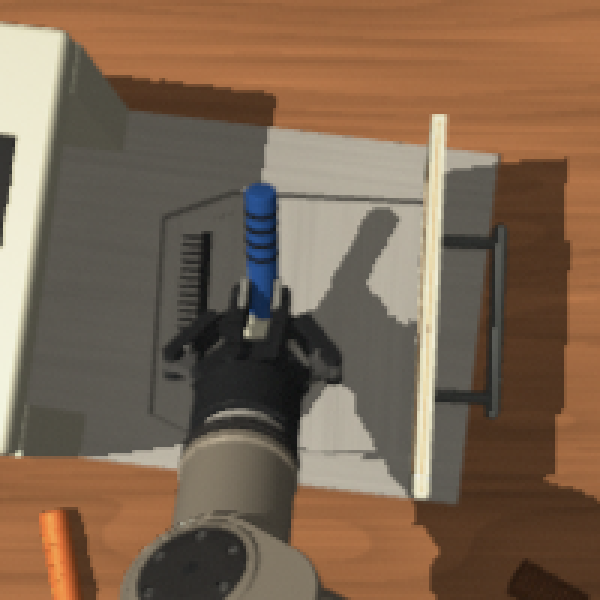

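```bash
python3 -m creep '[[[0,1.5,0,0,0,0,0.1],[0,3,0,0,0,0,0.1],[0,4.5,0,0,0,0,0.1],[0,6,0,0,0,0,0.1],[0,8,0,0,0,0,0.1],[0,10,0,0,0,0,0.1],[0,12,-1,0,0,0,0.1],[0,14,-3,0,0,0,0.1],[0,14,-3,0,0,0,0.1],[0,14,-3,0,0,0,0.1]]]'
python3 - <<'E'
from h import *
p,r,o=pose();print(np.round(o["q"],3))
for n in("side","top"):
    im,d=bot.read_camera(n);a=im[60:280,100:340];cv2.imwrite(f"pics/{n}4.png",cv2.resize(a,None,fx=2.5,fy=2.5,interpolation=3));np.save(f"pics/{n}4.npy",d);cv2.imwrite(f"pics/{n}4f.png",im)
E
```

```text
t: 8.18
eef_pos: [0.6676, 0.0067, 0.2228]
tool_rot: [0.263, 0.662, 0.649, 0.267]
contact_force: [-0.1, 0.1, -1.5]
gripper_width: 0.2
[ 0.962  0.55  -1.386  2.15   1.636  0.644  0.051]
```

View pics/top4.png

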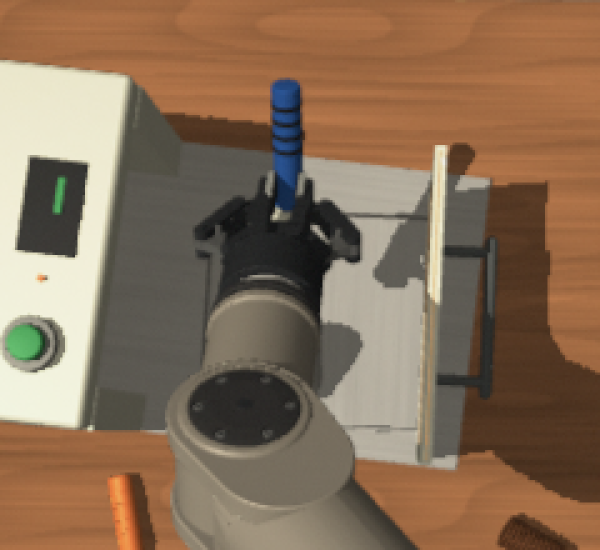

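View pics/side4.png

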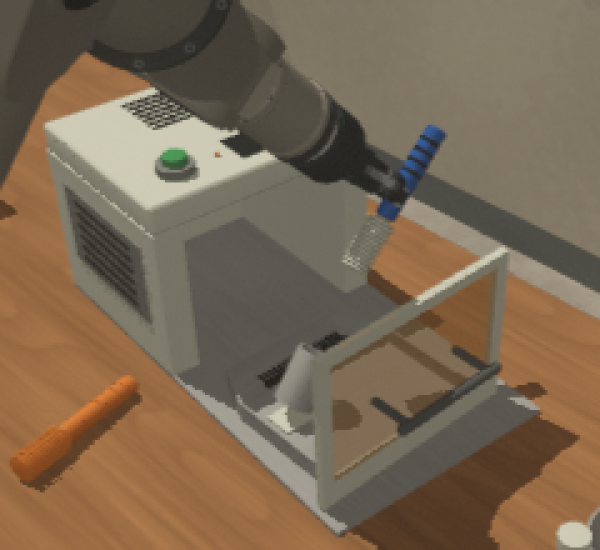

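```bash
cat > t2.py <<'E'
from kin import *
t=np.radians(44);z=np.array([np.sin(t),0,-np.cos(t)])
for P in ([.6676,.007,.2228],[.63,.007,.22],[.60,.007,.20],[.59,.007,.24]):
    for sx in(1,-1):
        q=iks(np.array(P),ori(z,(0.03*sx,sx,0)),40)
        q=q[(q[:,4]<2.7)]
        print(P,sx,len(q)); 
        for a in q[np.argsort(q[:,0])][::2]: print("   ",a.round(2))
E
python3 t2.py
python3 - <<'E'
from h import *
p,r,_=pose()
for n in("top","side"):
    d=np.load(f"pics/{n}4.npy");P=cloud(n,d);im=cv2.imread(f"pics/{n}4f.png").astype(int)
    L=(P-p)@r.as_matrix()
    b=(im[...,0]>im[...,2]+50)&(im[...,0]>60)&(np.abs(L[...,0])<.03)&(np.abs(L[...,2]+.019)<.04)&(np.abs(L[...,1])<.15)
    q=L[b];a=np.linalg.svd(q-q.mean(0))[2][0] if len(q)<3000 else 0
    print(n,len(q),"y range",np.percentile(q[:,1],[0,1,99,100]).round(4),"axis",a.round(3),q.mean(0).round(4))
    w=(im.min(-1)>120)&(np.abs(L[...,0])<.03)&(np.abs(L[...,2]+.019)<.03)&(L[...,1]<-.015)&(L[...,1]>-.12)
    q=L[w]; 
    if len(q): print("white",len(q),np.percentile(q[:,1],[1,99]).round(4),q.mean(0).round(3))
E
```

```text
[0.6676, 0.007, 0.2228] 1 12
    [ 0.11  0.2  -0.3   2.19  1.6   0.17 -0.15]
    [ 0.13  0.2  -0.33  2.19  1.6   0.18 -0.14]
    [ 0.23  0.21 -0.43  2.19  1.59  0.2  -0.12]
    [ 0.81  0.38 -1.13  2.16  1.6   0.45 -0.  ]
    [ 0.96  0.54 -1.38  2.15  1.63  0.63  0.05]
    [ 0.97  0.56 -1.39  2.15  1.64  0.65  0.05]
[0.6676, 0.007, 0.2228] -1 0
[0.63, 0.007, 0.22] 1 11
    [ 0.13  0.14 -0.33  2.27  1.73  0.17 -0.3 ]
    [ 0.21  0.15 -0.41  2.27  1.72  0.18 -0.27]
    [ 0.22  0.15 -0.43  2.27  1.71  0.19 -0.27]
    [ 0.5   0.19 -0.73  2.25  1.67  0.25 -0.19]
    [ 0.96  0.39 -1.3   2.23  1.64  0.49 -0.05]
    [ 1.02  0.46 -1.4   2.23  1.65  0.57 -0.02]
[0.63, 0.007, 0.22] -1 9
    [ 0.12  0.14 -0.32  2.27  1.74  0.17  2.84]
    [ 0.12  0.14 -0.32  2.27  1.74  0.17  2.84]
    [ 0.13  0.14 -0.33  2.27  1.74  0.17  2.83]
    [ 0.18  0.15 -0.39  2.27  1.72  0.18  2.86]
    [ 0.53  0.2  -0.76  2.25  1.67  0.25  2.95]
[0.6, 0.007, 0.2] 1 11
    [-0.14  0.12 -0.06  2.36  2.18  0.17 -0.78]
    [-0.05  0.12 -0.15  2.36  2.14  0.18 -0.73]
    [ 0.02  0.13 -0.22  2.35  2.11  0.19 -0.69]
    [ 0.6
[... 559 characters left out ...]
7 -0.01]
    [ 0.47  0.06 -0.68  2.31  1.45  0.17 -0.02]
    [ 0.81  0.11 -1.03  2.3   1.47  0.22 -0.01]
    [ 0.95  0.14 -1.18  2.29  1.48  0.25 -0.  ]
    [ 1.13  0.24 -1.41  2.29  1.51  0.36  0.01]
top 357 y range [-0.0241 -0.0213  0.0872  0.0877] axis [-0.012  0.999  0.036] [ 0.0007  0.0414 -0.0277]
white 10 [-0.0358 -0.0297] [ 0.011 -0.031 -0.026]
side 122 y range [-0.0243 -0.0234  0.0843  0.0851] axis [-0.03  -1.     0.001] [-0.0041  0.0416 -0.0291]
white 19 [-0.0916 -0.0462] [-0.003 -0.082 -0.033]Traceback (most recent call last):
  File "t2.py", line 6, in <module>
    q=q[(q[:,4]<2.7)]
         ~^^^^^
IndexError: too many indices for array: array is 1-dimensional, but 2 were indexed
```

```bash
python3 -m creep '[[[0,-2,-1,0,0,0,0.1],[0,-4,-2,0,0,0,0.1],[0,-6.4,-3.1,0,0,0,0.1],[0,-6.4,-3.1,0,0,0,0.1]]]'
python3 - <<'E'
from h import *
p,r,o=pose();print(np.round(o["q"],3))
E
python3 -m creep '[[[0,0,0,0,0,-0.17,0.1],[0,0,0,0,0,-0.34,0.1],[0,0,0,0,0,-0.51,0.1],[0,0,0,0,0,-0.68,0.1],[0,0,0,0,0,-0.85,0.1],[0,0,0,0,0,-1.02,0.1],[0,0,0,0,0,-1.19,0.1],[0,0,0,0,0,-1.36,0.1],[0,0,0,0,0,-1.5,0.1],[0,0,0,0,0,-1.5,0.1]]]'
python3 - <<'E'
from h import *
p,r,o=pose();print(np.round(o["q"],3),r.as_matrix().round(3))
E
```

```text
t: 8.78
eef_pos: [0.598, 0.0084, 0.1991]
tool_rot: [0.262, 0.662, 0.65, 0.266]
contact_force: [-0.2, 0.1, -0.7]
gripper_width: 0.201
[ 1.021  0.43  -1.391  2.31   1.751  0.551 -0.161]
t: 10.02
eef_pos: [0.601, 0.0088, 0.2012]
tool_rot: [0.375, 0.042, 0.926, 0.017]
contact_force: [0.2, -0.6, -0.4]
gripper_width: 0.202
[ 0.823  0.273 -1.111  2.311  1.806  0.374  1.207] [[-0.716  0.066  0.695]
 [ 0.091  0.996 -0.001]
 [-0.692  0.063 -0.719]]
```

Run:
```python
from h import *
t=np.radians(44.5)
rel((.60,.009,.20),ori((np.sin(t),-.02,-np.cos(t)),(-.031,-1,0)))
```

```text
shift cm [0.16, 0.0, 0.02] turn [0.0223, 0.0077, -1.6394]
```

```bash
python3 -m creep '[[[0,0,0,0,0,-0.17,0.1],[0,0,0,0,0,-0.34,0.1],[0,0,0,0,0,-0.51,0.1],[0,0,0,0,0,-0.68,0.1],[0,0,0,0,0,-0.85,0.1],[0,0,0,0,0,-1.02,0.1],[0,0,0,0,0,-1.19,0.1],[0,0,0,0,0,-1.36,0.1],[0.2,0,0,0.02,0.01,-1.53,0.1],[0.2,0,0,0.02,0.01,-1.64,0.1]]]'
python3 -m creep '[[[0,0,0,0,0,0,0.1]]]'
python3 - <<'E'
from h import *
p,r,o=pose();print(np.round(o["q"],3),r.as_matrix().round(3))
t=np.radians(44.5)
rel((.60,.009,.20),ori((np.sin(t),-.02,-np.cos(t)),(-.031,-1,0)))
for n in("side","top"):
    im,d=bot.read_camera(n);a=im[60:280,100:340];cv2.imwrite(f"pics/{n}5.png",cv2.resize(a,None,fx=2.5,fy=2.5,interpolation=3));np.save(f"pics/{n}5.npy",d);cv2.imwrite(f"pics/{n}5f.png",im)
E
```

```text
t: 11.28
eef_pos: [0.5991, 0.0095, 0.1993]
tool_rot: [0.263, -0.646, 0.664, -0.27]
contact_force: [-0.1, -0.5, -1.2]
gripper_width: 0.204
t: 11.4
eef_pos: [0.5992, 0.0091, 0.1996]
tool_rot: [0.263, -0.644, 0.665, -0.27]
contact_force: [-0.7, 0.2, -1.5]
gripper_width: 0.203
[ 0.532  0.192 -0.801  2.331  1.884  0.315  2.699] [[-0.031 -0.715  0.698]
 [-1.     0.023 -0.02 ]
 [-0.002 -0.699 -0.715]]
shift cm [0.01, -0.09, 0.02] turn [0.0033, 0.0, -0.0013]
```

View pics/top5.png

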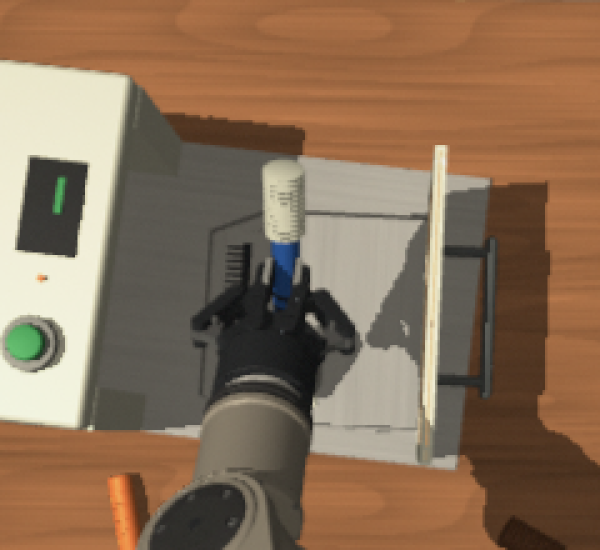

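View pics/side5.png

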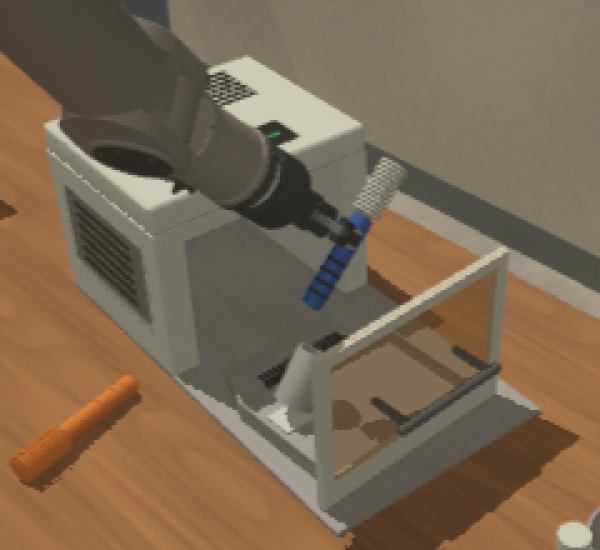

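```bash
cat > ov.py <<'E'
from h import *
import sys
tag=sys.argv[1];to=np.array([.5572,-.005,.006]);yaw=np.radians(88.25)
if len(sys.argv)>2: to=np.array([float(sys.argv[2]),float(sys.argv[3]),.006]);yaw=np.radians(float(sys.argv[4]))
tx=np.array([np.cos(yaw),np.sin(yaw),0]);ty=np.array([-tx[1],tx[0],0]);tz=np.array([0,0,1.])
W=lambda v:to+tx*v[0]+ty*v[1]+tz*v[2]
fl=W((.015,.062,.028));ax=-.616*ty+.788*tz;mo=fl+.06*ax;print("floor",fl.round(4),"mouth",mo.round(4),"axis",ax.round(3))
u=tx;v=np.cross(ax,u)
p,r,_=pose();M=r.as_matrix()
outs=[]
for n in("top","side"):
    im=cv2.imread(f"pics/{n}{tag}f.png");S=4
    x0,y0=(180,140) if n=="top" else (185,150)
    cr=cv2.resize(im[y0:y0+110,x0:x0+95],None,fx=S,fy=S,interpolation=3)
    d=lambda P,c:[cv2.circle(cr,tuple(int(round(t)) for t in ((q-[x0,y0]+.5)*S)),1,c,-1) for q in proj(n,P)]
    for rr,c in((.0205,(0,0,255)),(.0235,(0,255,255))):
        d([mo+rr*(np.cos(a)*u+np.sin(a)*v) for a in np.linspace(0,6.28,50)],c)
    d([fl+.0235*(np.cos(a)*u+np.sin(a)*v) for a in np.linspace(0,6.28,50)],(255,0,255))
    d([p+M@[0,s,-.017] for s in np.linspace(-.0935,.0865,30)],(0,255,0))
    outs.append(cr)
cv2.imwrite(f"pics/ov{tag}.png",np.hstack(outs))
E
python3 ov.py 5
```

```text
floor [0.4957 0.0119 0.034 ] mouth [0.5326 0.0108 0.0813] axis [ 0.616 -0.019  0.788]
```

View pics/ov5.png

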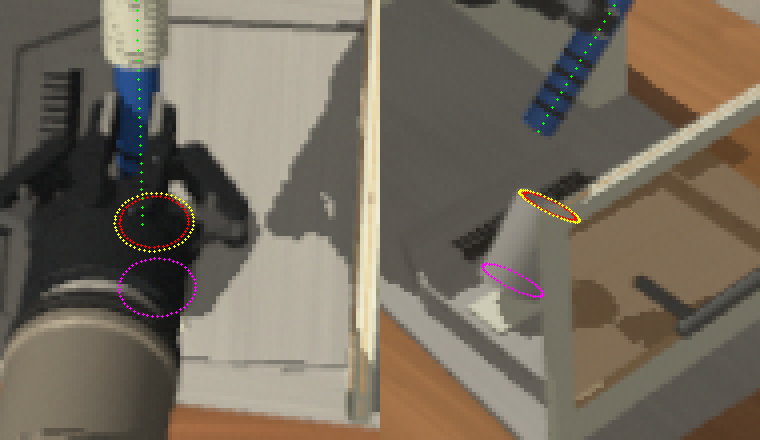

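```bash
cp pics/top0.png pics/top0f.png; cp pics/side0.png pics/side0f.png; python3 ov.py 0
```

```text
floor [0.4957 0.0119 0.034 ] mouth [0.5326 0.0108 0.0813] axis [ 0.616 -0.019  0.788]
```

View pics/ov0.png

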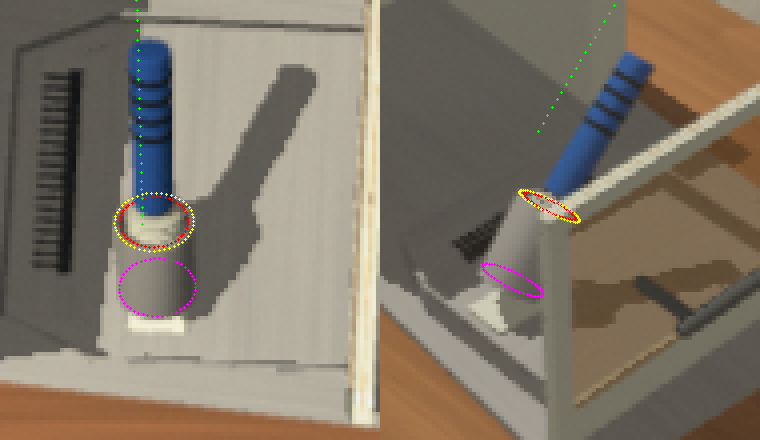

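```bash
cat > ins.py <<'E'
from h import *
p,r,o=pose();M=r.as_matrix();fl=np.array([.4957,.0119,.034]);ax=np.array([.616,-.019,.788])
b=-M[:,1];print("b",b.round(3),"elev",np.degrees(np.arcsin(b[2])))
c=fl+.03*ax;butt=p+M@[0,.0865,-.017]
for s in(.06,.025,-.0285): print("s",s,"shift cm",(M.T@(c+s*b-butt)*100).round(2).tolist())
print("butt",butt.round(4), "dist floor",np.linalg.norm(butt-fl).round(4))
E
python3 ins.py
python3 - <<'E'
from kin import *
t=np.radians(44.5);Rt=ori((np.sin(t),-.02,-np.cos(t)),(-.031,-1,0));M=Rt.as_matrix()
fl=np.array([.4957,.0119,.034]);ax=np.array([.616,-.019,.788])
bt=fl+.03*ax+.0285*M[:,1];tc=bt-M@[0,.0865,-.017];print(tc)
for a in iks(tc,Rt,40):print(a.round(2))
E
```

```text
b [ 0.715 -0.024  0.699] elev 44.32634031800079
s 0.06 shift cm [0.05, 1.36, 5.92]
s 0.025 shift cm [0.05, 4.86, 5.92]
s -0.0285 shift cm [0.05, 10.21, 5.92]
butt [0.5254 0.0113 0.1514] dist floor 0.1211
[0.56743353 0.00970851 0.08617826]
```

Run:
```python
from kin import *
fl=np.array([.4957,.0119,.034]);ax=np.array([.616,-.019,.788])
for td in(40,41,42,43,44):
    t=np.radians(td);Rt=ori((np.sin(t),-.02,-np.cos(t)),(-.031,-1,0));M=Rt.as_matrix()
    bt=fl+.03*ax+.028*M[:,1];tc=bt-M@[0,.0865,-.017]
    q=iks(tc,Rt,40);print(td,tc.round(4),len(q)); 
    if len(q): print(q.min(0).round(2),q.max(0).round(2))
```

```text
40 [0.5699 0.0096 0.0822] 14
[ 0.06  0.36 -0.43  2.43  2.4   0.43  2.07] [ 0.16  0.37 -0.32  2.44  2.46  0.45  2.15]
41 [0.5695 0.0096 0.0832] 9
[ 0.26  0.4  -0.66  2.43  2.31  0.5   2.2 ] [ 0.35  0.42 -0.55  2.44  2.37  0.53  2.28]
42 [0.569  0.0096 0.0842] 13
[ 0.46  0.46 -0.88  2.44  2.24  0.59  2.33] [ 0.54  0.49 -0.79  2.44  2.29  0.63  2.4 ]
43 [0.5685 0.0097 0.0851] 16
[ 0.7   0.6  -1.11  2.44  2.18  0.75  2.53] [ 0.72  0.61 -1.09  2.44  2.18  0.77  2.55]
44 [0.568  0.0097 0.0861] 0
```

Run:
```python
from h import *
fl=np.array([.4957,.0119,.034]);ax=np.array([.616,-.019,.788])
t=np.radians(42);Rt=ori((np.sin(t),-.02,-np.cos(t)),(-.031,-1,0));M=Rt.as_matrix()
for s in(.06,.045,-.028):
    tc=fl+.03*ax-s*M[:,1]-M@[0,.0865,-.017];print(s,tc.round(4));rel(tc,Rt)
```

```text
0.06 [0.6343 0.0076 0.1431]
shift cm [0.02, 1.44, 6.51] turn [-0.0404, 0.0007, -0.0021]
0.045 [0.6232 0.008  0.133 ]
shift cm [0.03, 2.94, 6.45] turn [-0.0404, 0.0007, -0.0021]
-0.028 [0.569  0.0096 0.0842]
shift cm [0.04, 10.23, 6.15] turn [-0.0404, 0.0007, -0.0021]
```

```bash
python3 -m creep '[[[0,0,2,-0.04,0,0,0.1],[0,0.5,4,-0.04,0,0,0.1],[0,1.4,6.5,-0.04,0,0,0.1],[0,1.4,6.5,-0.04,0,0,0.1],[0,1.4,6.5,-0.04,0,0,0.1]]]'
python3 - <<'E'
from h import *
for n in("side","top"):
    im,d=bot.read_camera(n);cv2.imwrite(f"pics/{n}6f.png",im)
p,r,o=pose();print(np.round(o["q"],3))
fl=np.array([.4957,.0119,.034]);ax=np.array([.616,-.019,.788])
t=np.radians(42);Rt=ori((np.sin(t),-.02,-np.cos(t)),(-.031,-1,0));M=Rt.as_matrix()
for s in(.06,-.028):
    tc=fl+.03*ax-s*M[:,1]-M@[0,.0865,-.017];print(s,tc.round(4));rel(tc,Rt)
E
python3 ov.py 6
```

```text
t: 12.12
eef_pos: [0.6342, 0.0076, 0.144]
tool_rot: [0.25, -0.65, 0.67, -0.257]
contact_force: [-0.3, 1.0, -1.6]
gripper_width: 0.2
[ 0.494  0.379 -0.785  2.274  1.976  0.421  2.675]
0.06 [0.6343 0.0076 0.1431]
shift cm [-0.01, 0.13, 0.11] turn [-0.0021, -0.0002, 0.0014]
-0.028 [0.569  0.0096 0.0842]
shift cm [-0.02, 8.93, 0.1] turn [-0.0021, -0.0002, 0.0014]
floor [0.4957 0.0119 0.034 ] mouth [0.5326 0.0108 0.0813] axis [ 0.616 -0.019  0.788]
```

View pics/ov6.png

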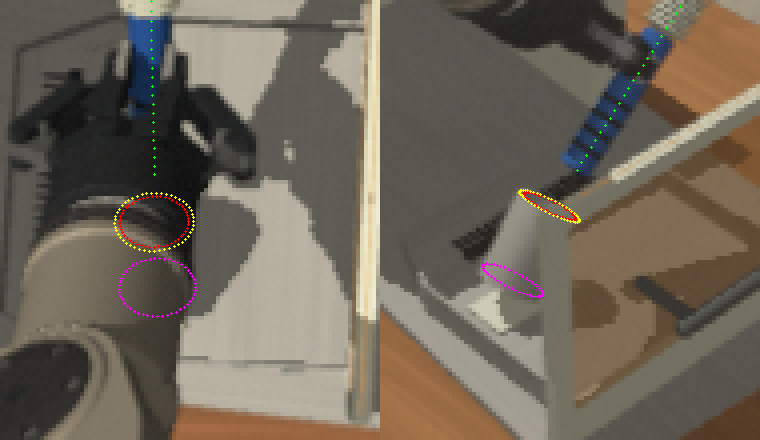

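```bash
python3 -m creep '[[[0.1,1,0.1,0,0,0,0.1],[0.1,2,0.1,0,0,0,0.1],[0.1,3,0.1,0,0,0,0.1],[0.1,4,0.1,0,0,0,0.1],[0.1,5,0.1,0,0,0,0.1],[0.1,5,0.1,0,0,0,0.1]]]'
python3 - <<'E'
from h import *
for n in("side","top"):
    im,d=bot.read_camera(n);cv2.imwrite(f"pics/{n}7f.png",im)
p,r,o=pose();print(np.round(o["q"],3))
E
python3 ov.py 7
```

```text
t: 12.98
eef_pos: [0.5968, 0.0076, 0.1083]
tool_rot: [0.249, -0.651, 0.67, -0.257]
contact_force: [-0.3, -0.3, -1.9]
gripper_width: 0.203
[ 0.541  0.443 -0.859  2.366  2.147  0.534  2.508]
floor [0.4957 0.0119 0.034 ] mouth [0.5326 0.0108 0.0813] axis [ 0.616 -0.019  0.788]
```

View pics/ov7.png

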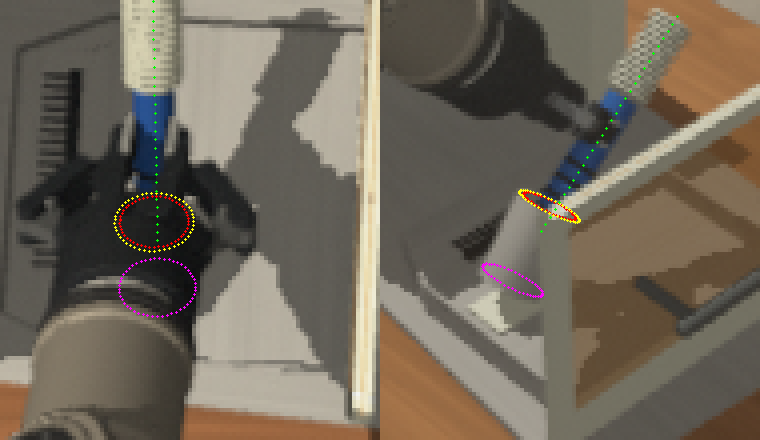

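```bash
python3 -m creep '[[[0,1,0,0,0,0,0.1],[0,2,0,0,0,0,0.1],[0,2.6,0,0,0,0,0.1],[0,3.1,0,0,0,0,0.1],[0,3.1,0,0,0,0,0.1]]]'
python3 -m creep '[[[0,0.3,0,0,0,0,0.1],[0,0.6,0,0,0,0,0.1],[0,0.6,0,0,0,0,0.1]]]'
python3 - <<'E'
from h import *
p,r,o=pose();print(np.round(o["q"],3))
M=r.as_matrix();print((p+M@[0,.0865,-.017]).round(4),np.degrees(np.arcsin(-M[2,1])))
E
```

```text
t: 13.7
eef_pos: [0.5745, 0.0083, 0.0882]
tool_rot: [0.25, -0.65, 0.67, -0.257]
contact_force: [-0.4, 0.0, -1.6]
gripper_width: 0.206
t: 14.08
eef_pos: [0.5701, 0.0084, 0.0843]
tool_rot: [0.25, -0.65, 0.67, -0.257]
contact_force: [-0.4, 0.2, -1.4]
gripper_width: 0.206
[ 0.589  0.516 -0.937  2.432  2.218  0.65   2.448]
[0.4945 0.0106 0.039 ] 42.022353128266346
```

```bash
python3 -m creep '[[[0,0.2,0,0,0,0,0.1],[0,0.4,0,0,0,0,0.1],[0,0.4,0,0,0,0,0.1]]]'
python3 - <<'E'
from h import *
for n in("side","top"):
    im,d=bot.read_camera(n);cv2.imwrite(f"pics/{n}8f.png",im)
p,r,o=pose();print(np.round(o["q"],3),o["contact_force"])
M=r.as_matrix();print((p+M@[0,.0865,-.017]).round(4),np.degrees(np.arcsin(-M[2,1])))
E
python3 ov.py 8
```

```text
t: 14.45
eef_pos: [0.569, 0.0083, 0.0829]
tool_rot: [0.251, -0.65, 0.67, -0.258]
contact_force: [2.9, -1.1, 2.1]
gripper_width: 0.203
[ 0.675  0.577 -1.049  2.433  2.179  0.717  2.526] [ 3.83200624 -0.08688084  2.97555276]
[0.4934 0.0106 0.0374] 42.199249117917795
floor [0.4957 0.0119 0.034 ] mouth [0.5326 0.0108 0.0813] axis [ 0.616 -0.019  0.788]
```

View pics/ov8.png

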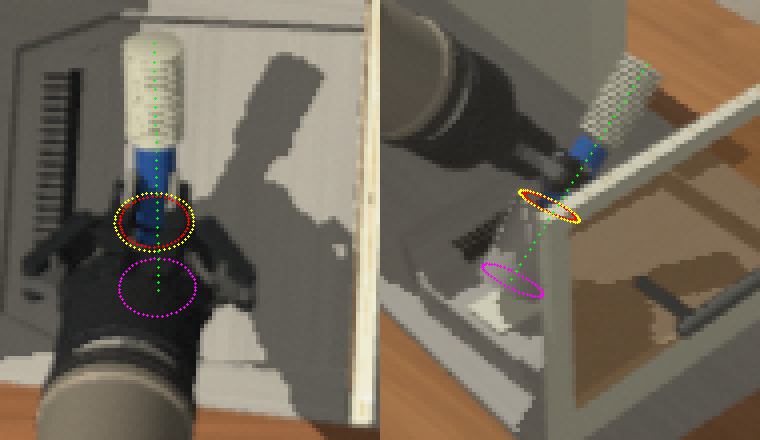

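```bash
python3 -m creep '[[[0,0,0,0,0,0,0.3],[0,0,0,0,0,0,0.45],[0,0,0,0,0,0,0.6],[0,0,0,0,0,0,0.6],[0,0,0,0,0,0,0.6]]]'
python3 - <<'E'
from h import *
for n in("side","top"):
    im,d=bot.read_camera(n);cv2.imwrite(f"pics/{n}9f.png",im)
E
python3 ov.py 9
```

```text
t: 15.18
eef_pos: [0.5673, 0.0085, 0.0818]
tool_rot: [0.25, -0.65, 0.669, -0.257]
contact_force: [0.4, -0.3, 0.0]
gripper_width: 0.6
floor [0.4957 0.0119 0.034 ] mouth [0.5326 0.0108 0.0813] axis [ 0.616 -0.019  0.788]
```

View pics/ov9.png

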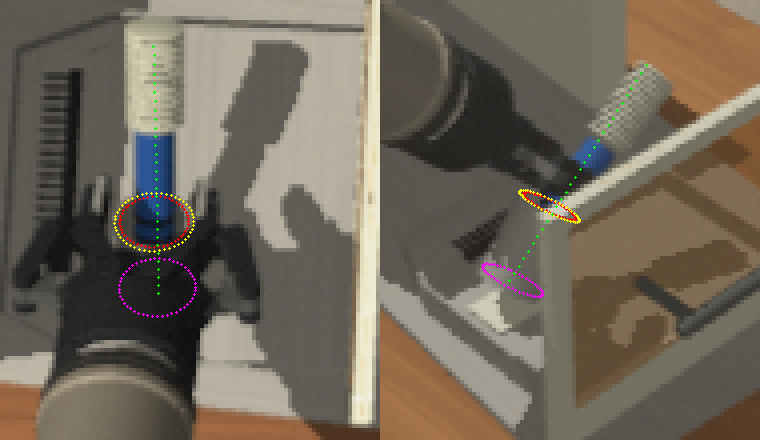

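```bash
python3 -m creep '[[[0,0,-1,0,0,0,0.6],[0,0,-2.5,0,0,0,0.6],[0,-0.5,-4,0,0,0,0.6],[0,-2,-6,0,0,0,0.6],[0,-4,-9,0,0,0,0.6],[0,-6,-12,0,0,0,0.6],[0,-6,-12,0,0,0,0.6]]]'
python3 - <<'E'
from h import *
p,r,o=pose();print(np.round(o["q"],3))
for n in("side","top"):
    im,d=bot.read_camera(n);cv2.imwrite(f"pics/{n}10f.png",im);np.save(f"pics/{n}10.npy",d)
im=cv2.imread("pics/side10f.png");cv2.imwrite("pics/s10.png",cv2.resize(im[60:280,100:340],None,fx=2.5,fy=2.5))
im=cv2.imread("pics/top10f.png");cv2.imwrite("pics/t10.png",cv2.resize(im[60:280,100:340],None,fx=2.5,fy=2.5))
E
```

```text
t: 16.15
eef_pos: [0.5323, 0.009, 0.2143]
tool_rot: [0.25, -0.65, 0.669, -0.261]
contact_force: [0.6, -0.5, -0.2]
gripper_width: 0.6
[ 0.965  0.044 -1.194  2.404  1.597  0.207  2.953]
```

View pics/s10.png

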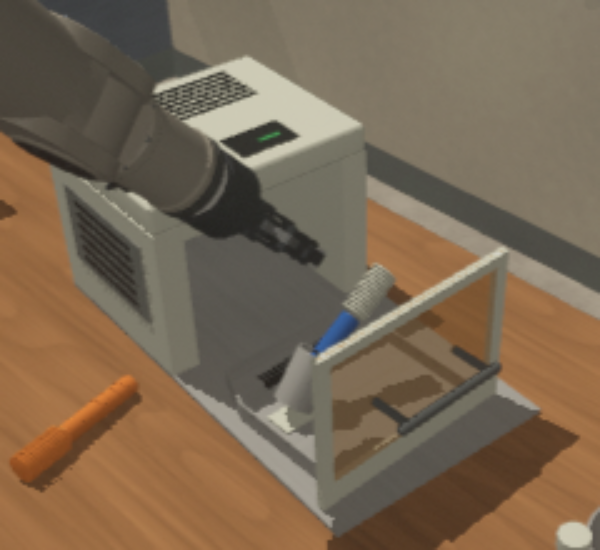

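View pics/t10.png

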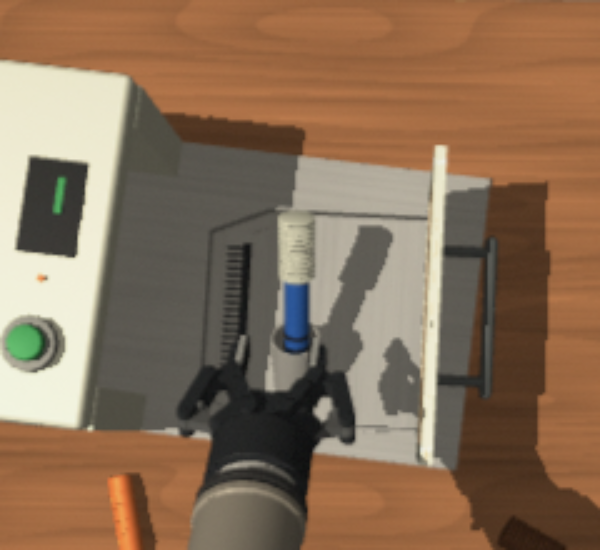

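```bash
cat > bf.py <<'E'
from h import *
import sys
tag=sys.argv[1]
from scipy.optimize import least_squares
for n in("top","side"):
    P=cloud(n,np.load(f"pics/{n}{tag}.npy"));im=cv2.imread(f"pics/{n}{tag}f.png").astype(int)
    box=(P[...,0]>.53)&(P[...,0]<.68)&(np.abs(P[...,1]-.01)<.035)&(P[...,2]>.08)&(P[...,2]<.185)
    b=(im[...,0]>im[...,2]+50)&box; w=(im.min(-1)>70)&box&~b
    qb,qw=P[b],P[w]
    def f(v):
        a=np.array([1,v[0],v[1]]);a/=np.linalg.norm(a);c=np.array([.57,v[2],v[3]])
        return np.r_[np.linalg.norm(np.cross(qb-c,a),axis=1)-.012,np.linalg.norm(np.cross(qw-c,a),axis=1)-.017]
    s=least_squares(f,[0,.8,.01,.1],loss="soft_l1",f_scale=.002);v=s.x;a=np.array([1,v[0],v[1]]);a/=np.linalg.norm(a);c=np.array([.57,v[2],v[3]])
    t=(qw-c)@a;h=c+a*np.percentile(t,98);print(n,len(qb),len(qw),"elev",np.degrees(np.arcsin(a[2])).round(1),"head",h.round(4),"butt",(h-.18*a).round(4),np.abs(s.fun).mean().round(4))
E
python3 bf.py 10
```

```text
top 184 447 elev 32.7 head [0.6421 0.0089 0.1417] butt [0.4906 0.0107 0.0444] 0.002
side 102 258 elev 33.0 head [0.6382 0.0073 0.1404] butt [0.4872 0.0121 0.0424] 0.0023
```

```bash
python3 -m creep '[[[0,-3,-1,0,0,0.1,0.5],[0,-6,-2,0,0,0.3,0.5],[0,-9,-2,0,0,0.5,0.5],[0,-11,-2,0,0,0.7,0.5],[0,-11,-2,0,0,0.9,0.5],[0,-11,-2,0,0,1.1,0.5],[0,-11,-2,0,0,1.3,0.5],[0,-11,-2,0,0,1.5,0.5],[0,-11,-2,0,0,1.6,0.5]]]'
python3 - <<'E'
from h import *
p,r,o=pose();print(np.round(o["q"],3))
t=np.radians(15)
Rt=ori((0.03*np.sin(t),np.sin(t),-np.cos(t)),(.0305,.9995,.25));print(Rt.as_matrix().round(3))
rel((.56,-.17,.30),Rt)
E
```

```text
t: 17.38
eef_pos: [0.5992, 0.0058, 0.2985]
tool_rot: [0.351, -0.17, 0.917, -0.084]
contact_force: [1.1, -0.5, -0.0]
gripper_width: 0.499
[ 1.207  0.037 -1.385  2.173  0.668  0.293  2.767]
[[ 0.029  1.     0.008]
 [ 0.965 -0.03   0.259]
 [ 0.259 -0.    -0.966]]
shift cm [9.16, -15.36, -2.15] turn [0.2214, 0.9041, 1.9478]
```

```bash
python3 -m creep '[[[0,0,-2,0.02,0.08,0.18,0.5],[0,0,-2,0.04,0.16,0.36,0.5],[0,0,-2,0.06,0.25,0.54,0.5],[1,-2,-2,0.08,0.33,0.72,0.5],[2,-4,-2,0.1,0.42,0.9,0.5],[4,-7,-2,0.12,0.5,1.08,0.5],[6,-10,-2,0.14,0.58,1.26,0.5],[8,-13,-2,0.16,0.67,1.44,0.5],[9,-15,-2,0.18,0.75,1.62,0.5],[9,-15,-2,0.2,0.83,1.79,0.5]]]'
python3 - <<'E'
from h import *
p,r,o=pose();print(np.round(o["q"],3))
t=np.radians(15)
Rt=ori((0.03*np.sin(t),np.sin(t),-np.cos(t)),(.0305,.9995,.25))
rel((.554,-.185,.26),Rt)
E
```

```text
t: 18.62
eef_pos: [0.5619, -0.1671, 0.2985]
tool_rot: [-0.019, 0.61, 0.789, 0.069]
contact_force: [0.2, -0.0, -0.2]
gripper_width: 0.497
[ 1.053  0.442 -1.063  1.622  0.261  1.253  1.793]
shift cm [-1.96, -1.54, 3.53] turn [0.0311, 0.1334, 0.2915]
```

```bash
python3 -m creep '[[[-1,-1,1,0.01,0.06,0.13,0.5],[-2,-1.5,2,0.03,0.13,0.29,0.5],[-2,-1.5,3.5,0.03,0.13,0.29,0.5],[-2,-1.5,3.5,0.03,0.13,0.29,0.5],[-2,-1.5,3.5,0.03,0.13,0.29,0.5]]]'
python3 - <<'E'
from h import *
p,r,o=pose();print(np.round(o["q"],3))
t=np.radians(15)
Rt=ori((0.03*np.sin(t),np.sin(t),-np.cos(t)),(.0305,.9995,.25));z=Rt.as_matrix()[:,2]
g=np.array([.5525,-.170,.116])+.019*z
rel(g-.1*z,Rt);rel(g,Rt)
for n in("side","top"):
    im,d=bot.read_camera(n);cv2.imwrite(f"pics/{n}11f.png",im);np.save(f"pics/{n}11.npy",d)
im=cv2.imread("pics/side11f.png");cv2.imwrite("pics/s11.png",cv2.resize(im[60:300,150:390],None,fx=2.4,fy=2.4))
E
python3 bf.py 11
```

```text
t: 19.25
eef_pos: [0.5562, -0.1813, 0.2633]
tool_rot: [-0.085, 0.707, 0.696, 0.094]
contact_force: [-0.2, 0.0, 0.4]
gripper_width: 0.498
[ 1.055  0.515 -0.991  1.61   0.18   1.255  1.622]
shift cm [-2.68, -0.49, 6.44] turn [0.0063, 0.0083, 0.0154]
shift cm [-2.59, -0.55, 16.44] turn [0.0063, 0.0083, 0.0154]
top 182 448 elev 32.7 head [0.6417 0.0085 0.1414] butt [0.4902 0.0114 0.0443] 0.0021
side 101 258 elev 33.2 head [0.6376 0.0077 0.1405] butt [0.4871 0.0124 0.0419] 0.0022
```

View pics/s11.png

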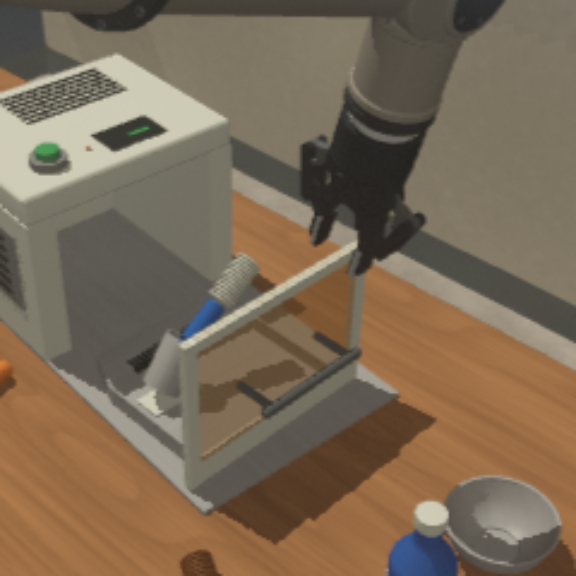

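View pics/top11f.png

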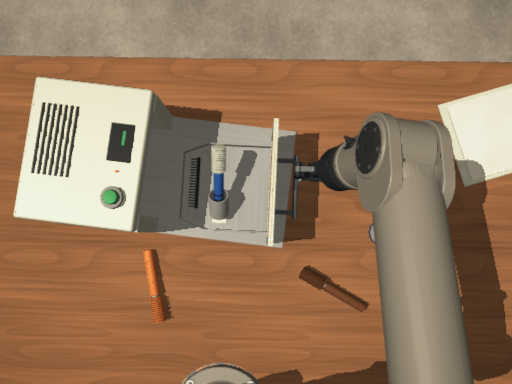

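```bash
cat > push.py <<'E'
from kin import *
def RT(yaw,t=30):
    t=np.radians(t);y=np.radians(yaw);d=np.array([np.cos(y),np.sin(y),0]);return ori(np.sin(t)*d-np.cos(t)*np.array([0,0,1.]),np.cos(t)*d+np.sin(t)*np.array([0,0,1.]))
E
python3 - <<'E'
from push import *
for b,yaw in(((.5525,-.170,.116),88.25),((.585,.097,.116),83.9)):
    Rt=RT(yaw);z=Rt.as_matrix()[:,2]
    q=iks(np.array(b)+.019*z,Rt,30);print(len(q))
    for a in q[np.argsort(q[:,0])]:print(a.round(2))
Rt=RT(88.25);z=Rt.as_matrix()[:,2];g=np.array([.5525,-.170,.116])+.019*z
rel(g-.1*z,Rt);rel(g,Rt)
E
```

```text
11
[ 0.05  0.67  0.58  1.79 -0.84  1.25  2.59]
[ 0.12  0.64  0.47  1.78 -0.79  1.21  2.54]
[ 0.47  0.6  -0.03  1.76 -0.53  1.08  2.31]
[ 0.82  0.65 -0.51  1.73 -0.22  1.02  2.04]
[ 0.86  0.67 -0.58  1.73 -0.17  1.02  2.  ]
[ 1.08  0.79 -0.92  1.71  0.11  1.03  1.76]
[ 1.13  0.85 -1.03  1.71  0.22  1.05  1.67]
[ 1.19  0.92 -1.16  1.7   0.34  1.09  1.57]
[ 1.25  1.03 -1.31  1.7   0.51  1.16  1.43]
[ 1.27  1.08 -1.37  1.7   0.57  1.19  1.38]
[ 1.28  1.11 -1.41  1.7   0.61  1.21  1.35]
12
[-0.37  0.55  0.5   1.96 -1.01  0.97  2.25]
[ 0.45  0.57 -0.57  1.9  -0.35  0.7   1.69]
[ 0.51  0.59 -0.66  1.9  -0.26  0.69  1.62]
[ 0.52  0.6  -0.68  1.89 -0.25  0.69  1.6 ]
[ 0.6   0.64 -0.79  1.89 -0.12  0.68  1.5 ]
[ 0.68  0.69 -0.92  1.89  0.02  0.68  1.37]
[ 0.71  0.71 -0.96  1.88  0.08  0.69  1.32]
[ 0.78  0.77 -1.08  1.88  0.23  0.71  1.19]
[ 0.83  0.84 -1.17  1.88  0.37  0.75  1.08]
[ 0.84  0.85 -1.19  1.88  0.4   0.75  1.06]
[ 0.87  0.9  -1.26  1.88  0.49  0.78  0.98]
[ 0.88  0.94 -1.31  1.87  0.56  0.81  0.93]
shift cm [-4.71, -0.55, 6.8] turn [0.0054, 0.2708, 0.0149]
shift cm [-2.03, -0.58, 16.43] turn [0.0054, 0.2708, 0.0149]
```

```bash
python3 -m creep '[[[-2,0,0,0,0.1,0,0.5],[-3,-0.3,2,0,0.2,0,0.5],[-4,-0.5,5,0.005,0.27,0.015,0.5],[-4.7,-0.6,6.8,0.005,0.27,0.015,0.5],[-4.7,-0.6,6.8,0.005,0.27,0.015,0.5],[-4.7,-0.6,6.8,0.005,0.27,0.015,0.5]]]'
python3 - <<'E'
from push import *
p,r,o=pose();print(np.round(o["q"],3))
Rt=RT(88.25);z=Rt.as_matrix()[:,2];g=np.array([.5525,-.170,.116])+.019*z
rel(g-.1*z,Rt);rel(g,Rt)
for n in("side","top"):
    im,d=bot.read_camera(n);cv2.imwrite(f"pics/{n}12f.png",im)
im=cv2.imread("pics/side12f.png");cv2.imwrite("pics/s12.png",cv2.resize(im[100:280,180:360],None,fx=3,fy=3))
im=cv2.imread("pics/top12f.png");cv2.imwrite("pics/t12.png",cv2.resize(im[100:280,200:380],None,fx=3,fy=3))
E
```

```text
t: 20.1
eef_pos: [0.5514, -0.21, 0.1873]
tool_rot: [-0.179, 0.694, 0.673, 0.186]
contact_force: [0.4, -0.3, -0.1]
gripper_width: 0.504
[ 1.158  0.734 -0.985  1.589  0.091  1.232  1.778]
shift cm [-0.1, -0.01, 0.08] turn [0.0017, 0.0015, 0.0005]
shift cm [-0.09, -0.03, 10.08] turn [0.0017, 0.0015, 0.0005]
```

View pics/s12.png

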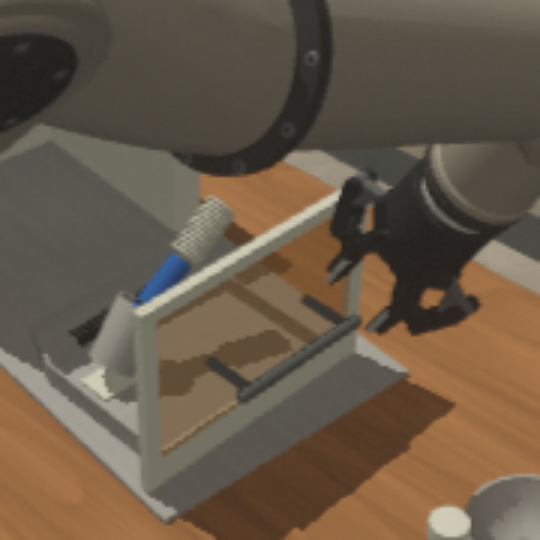

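View pics/t12.png

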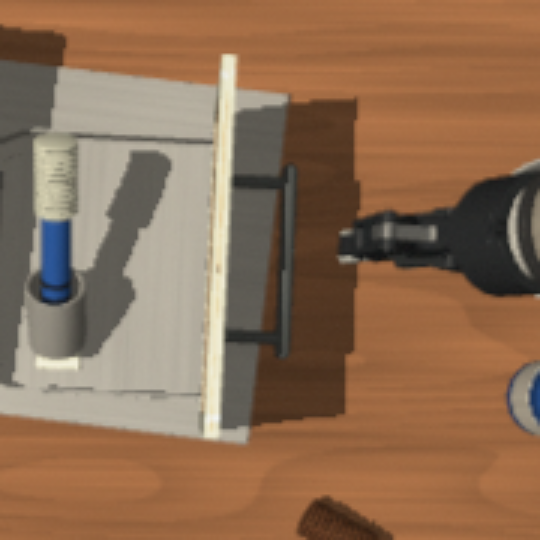

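```bash
python3 -m creep '[[[-0.1,0,1.5,0,0,0,0.5],[-0.1,0,3,0,0,0,0.5],[-0.1,0,4.5,0,0,0,0.5],[-0.1,0,6,0,0,0,0.5],[-0.1,0,6,0,0,0,0.5]]]'
python3 - <<'E'
from push import *
p,r,o=pose()
Rt=RT(88.25);z=Rt.as_matrix()[:,2];g=np.array([.5525,-.170,.116])+.019*z
rel(g,Rt)
for n in("side","top"):
    im,d=bot.read_camera(n);cv2.imwrite(f"pics/{n}13f.png",im)
im=cv2.imread("pics/side13f.png");a=cv2.resize(im[120:260,200:330],None,fx=3,fy=3)
im=cv2.imread("pics/top13f.png");b=cv2.resize(im[120:260,240:370],None,fx=3,fy=3);cv2.imwrite("pics/st13.png",np.hstack([a,b]))
E
```

```text
t: 20.82
eef_pos: [0.5503, -0.181, 0.1316]
tool_rot: [-0.182, 0.694, 0.672, 0.185]
contact_force: [-0.4, -0.2, 0.8]
gripper_width: 0.504
shift cm [0.18, 0.19, 3.8] turn [-0.002, -0.0014, -0.0028]
```

View pics/st13.png

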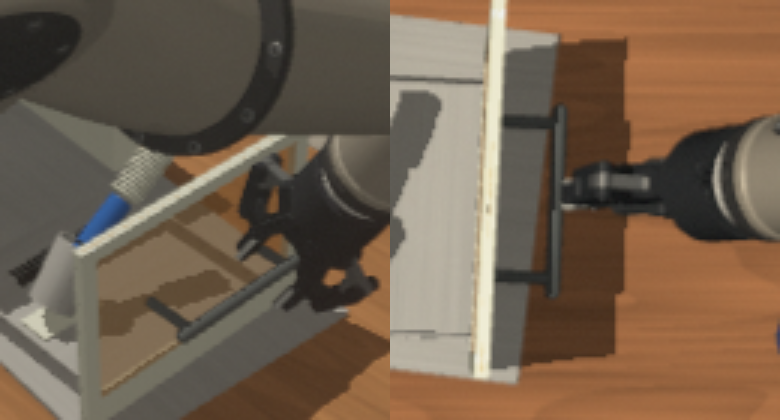

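```bash
python3 -m creep '[[[0.2,0.2,1.2,0,0,0,0.5],[0.2,0.2,2.4,0,0,0,0.5],[0.2,0.2,3.6,0,0,0,0.5],[0.2,0.2,3.6,0,0,0,0.5]]]'
python3 - <<'E'
from push import *
p,r,o=pose()
for n in("side","top"):
    im,d=bot.read_camera(n);cv2.imwrite(f"pics/{n}14f.png",im)
im=cv2.imread("pics/side14f.png");a=cv2.resize(im[120:260,200:330],None,fx=3,fy=3)
im=cv2.imread("pics/top14f.png");b=cv2.resize(im[120:260,240:370],None,fx=3,fy=3);cv2.imwrite("pics/st14.png",np.hstack([a,b]))
E
```

```text
t: 21.42
eef_pos: [0.553, -0.1616, 0.1016]
tool_rot: [-0.181, 0.694, 0.672, 0.185]
contact_force: [-0.5, 0.6, -0.2]
gripper_width: 0.501
```

View pics/st14.png

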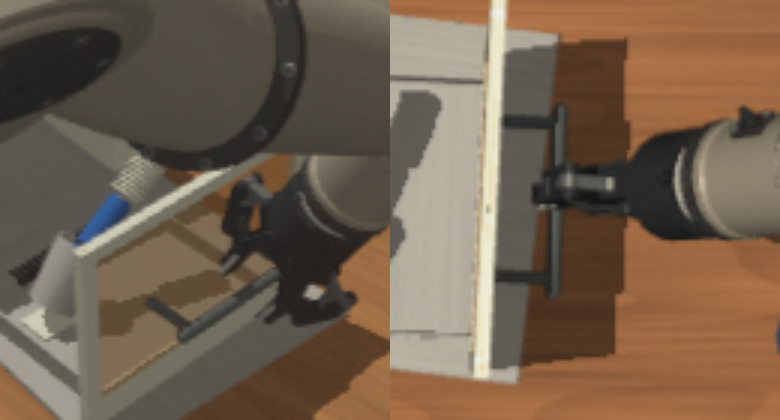

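```bash
python3 -m creep '[[[0,0,0,0,0,0,0],[0,0,0,0,0,0,0],[0,0,0,0,0,0,0],[0,0,0,0,0,0,0],[0,0,0,0,0,0,0],[0,0,0,0,0,0,0]]]' 60
python3 - <<'E'
from push import *
p,r,o=pose();M=r.as_matrix();print(M.round(3),np.round(o["q"],2))
# advance target: rotate about world z by -4.3deg and move bar by D
dr=R.from_euler('z',-4.35,degrees=True)
for f in(.03,.1,.2,.25,.267,.27):
    D=np.array([.0326*1,0,0]) # lateral
    u=np.array([.1065,.994,0]);v=np.array([-.994,.1065,0])
    D=u*f+v*(-.004)
    b=p-.019*M[:,2]+D; Rt=dr*r; print(f);rel(b+.019*Rt.as_matrix()[:,2],Rt)
E
```

```text
t: 22.28
eef_pos: [0.5538, -0.1626, 0.1026]
tool_rot: [-0.18, 0.694, 0.671, 0.186]
contact_force: [0.3, 0.3, -0.3]
gripper_width: 0.001
[[ 0.03   0.999  0.016]
 [ 0.866 -0.034  0.5  ]
 [ 0.5   -0.001 -0.866]] [ 1.09  0.8  -0.95  1.7   0.14  1.04  1.74]
0.03
shift cm [2.56, 0.69, 1.48] turn [-0.038, 0.0001, 0.0658]
0.1
shift cm [8.61, 1.2, 4.97] turn [-0.038, 0.0001, 0.0658]
0.2
shift cm [17.24, 1.93, 9.95] turn [-0.038, 0.0001, 0.0658]
0.25
shift cm [21.56, 2.3, 12.44] turn [-0.038, 0.0001, 0.0658]
0.267
shift cm [23.03, 2.42, 13.29] turn [-0.038, 0.0001, 0.0658]
0.27
shift cm [23.29, 2.44, 13.44] turn [-0.038, 0.0001, 0.0658]
```

Run:
```python
from push import *
for n in("side","top"):
    im,d=bot.read_camera(n);cv2.imwrite(f"pics/{n}15f.png",im);np.save(f"pics/{n}15.npy",d)
im=cv2.imread("pics/side15f.png");a=cv2.resize(im[150:250,230:330],None,fx=4,fy=4,interpolation=3)
im=cv2.imread("pics/top15f.png");b=cv2.resize(im[140:240,250:350],None,fx=4,fy=4,interpolation=3);cv2.imwrite("pics/st15.png",np.hstack([a,b]))
P=cloud("side",np.load("pics/side15.npy"))
m=(np.abs(P[...,2]-.116)<.012)&(P[...,1]<-.15)&(P[...,1]>-.185)&((P[...,0]<.53)&(P[...,0]>.47));q=P[m];print(len(q),q.mean(0))
p=proj("side",np.array([[.5522,-.170,.116],[.553,-.1626,.1026]]));print(p,proj("top",np.array([[.5522,-.170,.116],[.553,-.1626,.1026]])))
```

```text
108 [ 0.49991357 -0.1694898   0.11970878]
[[280.01872303 218.56883655]
 [277.87366693 220.90561821]] [[295.01185988 186.41545772]
 [291.40343088 186.57970579]]
```

View pics/st15.png

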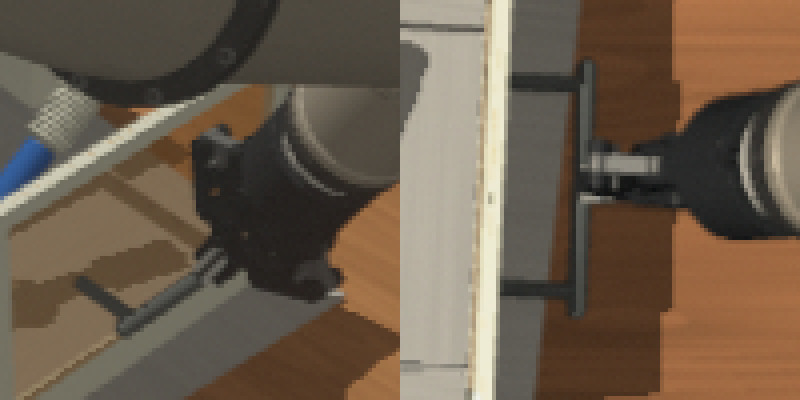

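```bash
python3 -m creep '[[[0.4,0.1,0.2,-0.005,0,0.01,0],[0.9,0.2,0.5,-0.01,0,0.02,0],[1.4,0.4,0.8,-0.02,0,0.035,0],[1.9,0.5,1.1,-0.03,0,0.05,0],[2.3,0.6,1.3,-0.038,0,0.066,0],[2.56,0.69,1.48,-0.038,0,0.066,0],[2.56,0.69,1.48,-0.038,0,0.066,0]]]'
cat > tr.py <<'E'
from push import *
import sys
tag=sys.argv[1]
for n in("side","top"):
    im,d=bot.read_camera(n);cv2.imwrite(f"pics/{n}{tag}f.png",im);np.save(f"pics/{n}{tag}.npy",d)
n="top";P=cloud(n,np.load(f"pics/{n}{tag}.npy"))
m=(np.abs(P[...,2]-.212)<.006)&(P[...,0]>.38)&(P[...,0]<.75)&(P[...,1]<.14)&(P[...,1]>-.16)
num,l,s,c=cv2.connectedComponentsWithStats(m.astype(np.uint8),connectivity=8)
q=P[m]
# robust line: y = a + b (x-.56)
A=np.c_[np.ones(len(q)),q[:,0]-.56]
w=np.ones(len(q),bool)
w=np.abs(q[:,1]-np.median(q[:,1]))<.03
for _ in range(8):
    co=np.linalg.lstsq(A[w],q[w,1],rcond=None)[0];w=np.abs(q[:,1]-A@co)<.006
yaw=np.degrees(np.arctan2(1,-co[1]));xs=np.percentile(q[w,0],[.5,99.5])
print("panel yaw",yaw.round(2),"x",xs.round(4),"mid x",xs.mean().round(4),"y",(co[0]+co[1]*(xs.mean()-.56)).round(4),w.sum(),"len",(xs[1]-xs[0]).round(3))
yw=np.radians(yaw);c=np.array([xs.mean(),co[0]+co[1]*(xs.mean()-.56)]);o=c+.111*np.array([np.cos(yw),np.sin(yw)])
d=o-np.array([.5914,.155]);print("tray in dryer x %.4f y %.4f"%(d@[.1065,.994],d@[-.994,.1065]),"origin",o.round(4))
p,r,ob=pose();print("tcp",p.round(4),"F",np.round(ob["contact_force"],1),"q",np.round(ob["q"],2))
a=cv2.resize(cv2.imread(f"pics/side{tag}f.png")[80:260,150:330],None,fx=2.2,fy=2.2);b=cv2.resize(cv2.imread(f"pics/top{tag}f.png")[80:260,130:310],None,fx=2.2,fy=2.2)
cv2.imwrite(f"pics/st{tag}.png",np.hstack([a,b]))
E
python3 tr.py 16
```

```text
t: 23.25
eef_pos: [0.5619, -0.1326, 0.1029]
tool_rot: [-0.173, 0.719, 0.645, 0.193]
contact_force: [-0.1, -2.4, 4.2]
gripper_width: 0.001
panel yaw 89.51 x [0.4247 0.6929] mid x 0.5588 y -0.0887 593 len 0.268
tray in dryer x -0.1353 y 0.0173 origin [0.5598 0.0223]
tcp [ 0.5618 -0.1327  0.1029] F [-0.5 -2.1  4.5] q [ 1.07  0.77 -0.95  1.75  0.11  0.96  1.65]
```

View pics/st16.png

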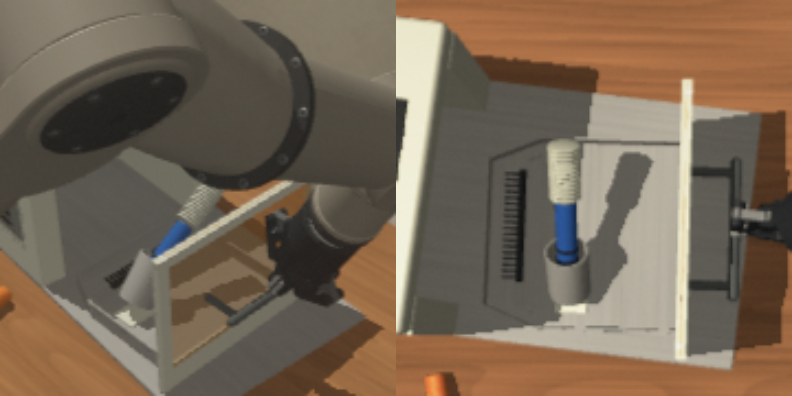

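Run:
```python
from h import *
a=cv2.resize(cv2.imread("pics/side16f.png")[170:240,235:305],None,fx=7,fy=7,interpolation=2);b=cv2.resize(cv2.imread("pics/top16f.png")[145:195,270:320],None,fx=9.8,fy=9.8,interpolation=2)
cv2.imwrite("pics/z16.png",np.hstack([a[:490,:400],b[:490,:400]]))
```

```text
(no output)
```

View pics/z16.png

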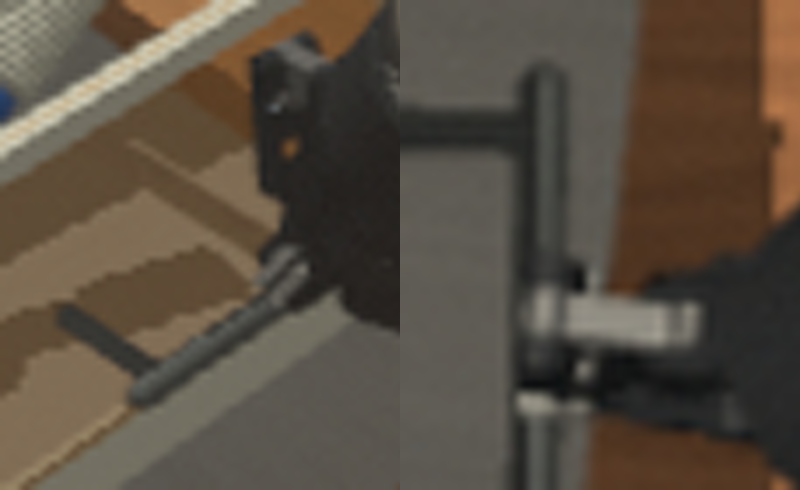

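```bash
python3 -m creep '[[[0,0,0,0,0,0,0],[-0.4,0,-0.25,0,0,0,0],[-0.9,0,-0.5,0,0,0,0],[-1.7,0,-1,0,0,0,0],[-2.6,0,-1.5,0,0,0,0],[-2.6,0,-1.5,0,0,0,0]]]' 110
python3 tr.py 17
```

```text
t: 24.1
eef_pos: [0.5583, -0.1648, 0.1022]
tool_rot: [-0.173, 0.72, 0.644, 0.192]
contact_force: [-0.4, -0.4, -0.2]
gripper_width: -0.002
panel yaw 89.51 x [0.4248 0.6929] mid x 0.5588 y -0.0887 595 len 0.268
tray in dryer x -0.1353 y 0.0173 origin [0.5598 0.0223]
tcp [ 0.5583 -0.1632  0.1026] F [ 0.3  0.7 -0. ] q [ 1.1   0.79 -0.94  1.72  0.11  1.    1.69]
```

View pics/st17.png

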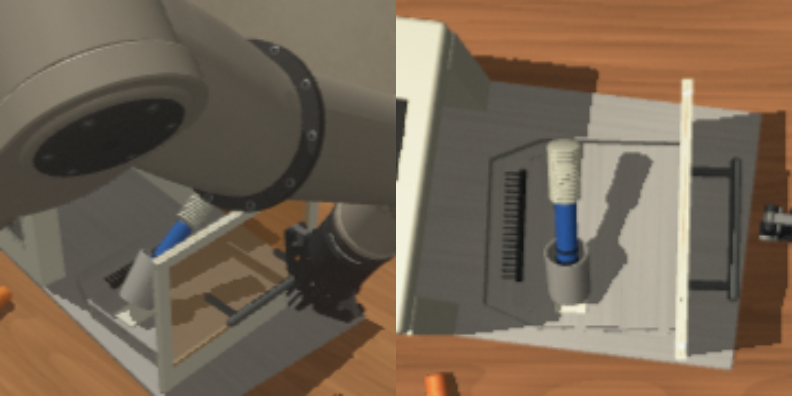

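Run:
```python
from h import *
P=cloud("top",np.load("pics/top17.npy"))
for r in(165,172,184,195,205):
    print(r,[tuple(np.round(P[r,c],3).tolist()) for c in range(279,292,1) if P[r,c,2]>.08])
print(proj("top",np.array([[.5583,-.1632,.1026]])),proj("side",np.array([[.5583,-.1632,.1026]])))
for r in range(170,192,3):
    print(r,[tuple(np.round(P[r,c],3).tolist()) for c in range(292,306,2) if P[r,c,2]>.05])
b=cv2.resize(cv2.imread("pics/top17f.png")[155:205,270:330],None,fx=10,fy=10,interpolation=2);cv2.imwrite("pics/z17.png",b)
```

```text
165 [(0.601, -0.137, 0.118), (0.601, -0.139, 0.12), (0.601, -0.141, 0.123), (0.601, -0.144, 0.121), (0.601, -0.146, 0.121), (0.602, -0.149, 0.117)]
172 [(0.585, -0.137, 0.116), (0.585, -0.14, 0.116), (0.584, -0.141, 0.123), (0.585, -0.144, 0.121), (0.584, -0.146, 0.124)]
184 [(0.557, -0.137, 0.12), (0.557, -0.14, 0.122), (0.557, -0.142, 0.122), (0.557, -0.144, 0.123), (0.557, -0.146, 0.122)]
195 [(0.531, -0.138, 0.12), (0.531, -0.14, 0.12), (0.532, -0.142, 0.12), (0.531, -0.144, 0.122), (0.532, -0.147, 0.118)]
205 [(0.508, -0.138, 0.12), (0.508, -0.14, 0.121), (0.508, -0.142, 0.127), (0.508, -0.145, 0.123), (0.509, -0.147, 0.118)]
[[291.68223484 184.33129913]] [[279.39529476 220.03886626]]
170 []
173 [(0.569, -0.167, 0.232), (0.569, -0.171, 0.232), (0.569, -0.175, 0.233)]
176 [(0.563, -0.167, 0.231), (0.562, -0.171, 0.235), (0.563, -0.175, 0.232), (0.564, -0.181, 0.219)]
179 [(0.568, -0.171, 0.127), (0.556, -0.167, 0.235), (0.556, -0.171, 0.233), (0.556, -0.175, 0.235), (0.556, -0.179, 0.234)]
182 [(0.55, -0.163, 0.231), (0.55, -0.167, 0.232), (0.55, -0.171, 0.229), (0.551, -0.176, 0.223), (0.552, -0.181, 0.216)]
185 [(0.553, -0.17, 0.144), (0.546, -0.169, 0.209), (0.546, -0.173, 0.213), (0.545, -0.177, 0.218), (0.55, -0.185, 0.177)]
188 [(0.547, -0.171, 0.13), (0.547, -0.175, 0.136), (0.546, -0.179, 0.146), (0.546, -0.183, 0.148), (0.544, -0.186, 0.165)]
191 []
```

View pics/z17.png

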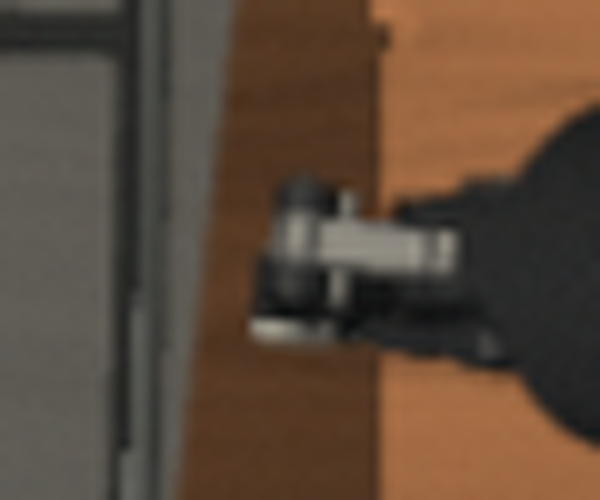

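Run:
```python
from push import *
Rt=RT(89.5);z=Rt.as_matrix()[:,2];b=np.array([.5583,-.1427,.116])
print(z.round(3))
rel(b-.05*z,Rt);rel(b+.0*z,Rt);rel(b+.027*z,Rt)
```

```text
[ 0.004  0.5   -0.866]
shift cm [2.44, 0.02, -5.14] turn [0.0496, -0.0002, -0.0883]
shift cm [2.43, -0.23, -0.14] turn [0.0496, -0.0002, -0.0883]
shift cm [2.43, -0.36, 2.55] turn [0.0496, -0.0002, -0.0883]
```

```bash
python3 -m creep '[[[0,0,-2.5,0,0,0,0.1],[0,0,-5,0.02,0,-0.04,0.45],[1.2,0,-5.1,0.05,0,-0.09,0.45],[2.4,0,-5.1,0.05,0,-0.09,0.45],[2.4,0,-5.1,0.05,0,-0.09,0.45],[2.4,-0.1,-2.6,0.05,0,-0.09,0.45],[2.4,-0.2,-0.1,0.05,0,-0.09,0.45],[2.4,-0.3,1.2,0.05,0,-0.09,0.45],[2.4,-0.4,2.6,0.05,0,-0.09,0.45],[2.4,-0.4,2.6,0.05,0,-0.09,0.45]]]' 60
python3 tr.py 18
```

```text
t: 25.45
eef_pos: [0.5575, -0.1285, 0.0914]
tool_rot: [-0.183, 0.685, 0.681, 0.184]
contact_force: [0.1, 0.1, 0.4]
gripper_width: 0.446
panel yaw 89.5 x [0.4248 0.6933] mid x 0.559 y -0.0887 593 len 0.269
tray in dryer x -0.1353 y 0.0171 origin [0.56   0.0223]
tcp [ 0.5584 -0.1294  0.0924] F [-0.8  0.6 -0.1] q [ 1.05  0.81 -0.95  1.73  0.14  1.    1.71]
```

View pics/st18.png

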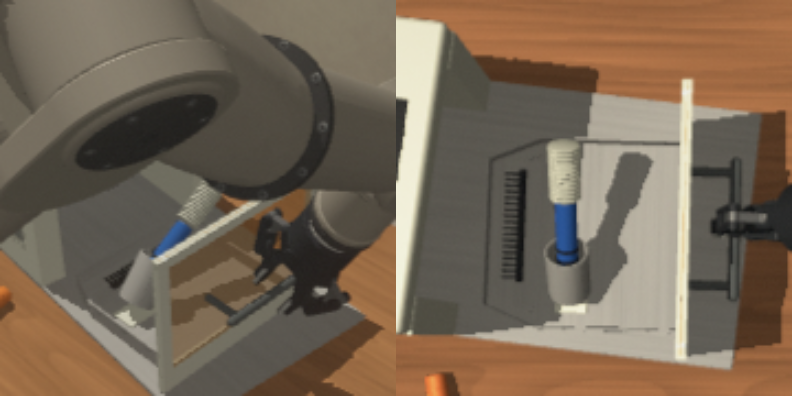

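```bash
python3 -m creep '[[[0,0,0,0,0,0,0.2],[0,0,0,0,0,0,0],[0,0,0,0,0,0,0],[0,0,0,0,0,0,0],[0,0,0,0,0,0,0]]]' 80
python3 tr.py 19
```

```text
t: 26.18
eef_pos: [0.5585, -0.1298, 0.0927]
tool_rot: [-0.182, 0.686, 0.681, 0.184]
contact_force: [-1.0, -3.7, 6.1]
gripper_width: 0.096
panel yaw 89.54 x [0.4247 0.6926] mid x 0.5587 y -0.0886 596 len 0.268
tray in dryer x -0.1352 y 0.0175 origin [0.5596 0.0224]
tcp [ 0.5586 -0.1298  0.0927] F [-0.8 -2.8  4.9] q [ 1.05  0.81 -0.95  1.73  0.14  1.    1.71]
```

Run:
```python
from h import *
b=cv2.resize(cv2.imread("pics/top19f.png")[155:205,270:330],None,fx=8,fy=8,interpolation=2);a=cv2.resize(cv2.imread("pics/side19f.png")[190:240,240:280],None,fx=8,fy=8,interpolation=2);cv2.imwrite("pics/z19.png",np.hstack([a,b]))
```

```text
(no output)
```

View pics/z19.png

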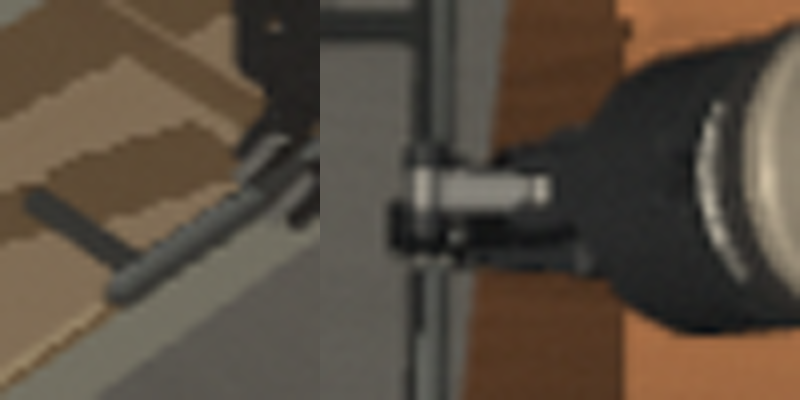

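```bash
cat > pl.py <<'E'
from push import *
import sys
# args: dyaw deg, list of advance m along u, lateral v
p,r,o=pose();M=r.as_matrix();dr=R.from_euler('z',float(sys.argv[1]),degrees=True);u=np.array([.1065,.994,0]);v=np.array([-.994,.1065,0])
for f in sys.argv[3:]:
    f=float(f);b=p-.025*M[:,2]+u*f+v*float(sys.argv[2]);Rt=dr*r;print(f);rel(b+.025*Rt.as_matrix()[:,2],Rt)
E
python3 pl.py -5.6 -0.001 -.01 0
```

```text
-0.01
shift cm [-0.88, 0.12, -0.5] turn [-0.0488, -0.0001, 0.0847]
0.0
shift cm [-0.01, 0.22, -0.01] turn [-0.0488, -0.0001, 0.0847]
```

```bash
python3 -m creep '[[[-0.3,0,-0.15,0,0,0,0],[-0.6,0.05,-0.3,-0.01,0,0.017,0],[-0.9,0.1,-0.5,-0.02,0,0.034,0],[-0.9,0.1,-0.5,-0.03,0,0.051,0],[-0.9,0.1,-0.5,-0.04,0,0.068,0],[-0.9,0.1,-0.5,-0.049,0,0.085,0],[-0.9,0.1,-0.5,-0.049,0,0.085,0]]]'
python3 tr.py 20
```

```text
t: 27.15
eef_pos: [0.5587, -0.1398, 0.0923]
tool_rot: [-0.173, 0.718, 0.646, 0.192]
contact_force: [-2.1, 1.5, 7.4]
gripper_width: 0.095
panel yaw 85.38 x [0.4269 0.6953] mid x 0.5611 y -0.0991 600 len 0.268
tray in dryer x -0.1449 y 0.0059 origin [0.57   0.0115]
tcp [ 0.5587 -0.1398  0.0923] F [-3.1  2.2  8.6] q [ 1.08  0.79 -0.94  1.76  0.12  0.95  1.67]
```

View pics/st20.png

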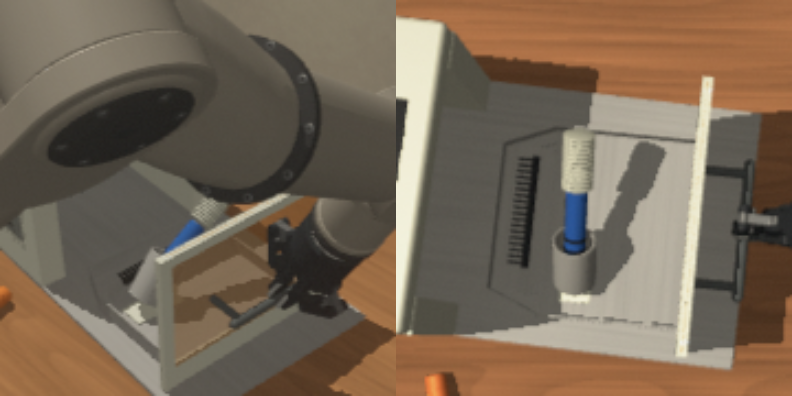

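```bash
python3 pl.py -2 -0.002 0 .03 .06 .1
```

```text
0.0
shift cm [-0.0, 0.24, -0.0] turn [-0.0174, -0.0, 0.0302]
0.03
shift cm [2.6, 0.25, 1.5] turn [-0.0174, -0.0, 0.0302]
0.06
shift cm [5.2, 0.25, 3.0] turn [-0.0174, -0.0, 0.0302]
0.1
shift cm [8.66, 0.26, 4.99] turn [-0.0174, -0.0, 0.0302]
```

```bash
python3 -m creep '[[[0,0.1,0,-0.009,0,0.015,0],[0.4,0.25,0.25,-0.017,0,0.03,0],[1.1,0.25,0.65,-0.017,0,0.03,0],[1.9,0.25,1.1,-0.017,0,0.03,0],[2.6,0.25,1.5,-0.017,0,0.03,0],[3.4,0.25,2,-0.017,0,0.03,0],[4,0.25,2.3,-0.017,0,0.03,0],[4,0.25,2.3,-0.017,0,0.03,0]]]'
python3 tr.py 21
```

```text
t: 28.25
eef_pos: [0.5683, -0.0965, 0.0926]
tool_rot: [-0.167, 0.73, 0.633, 0.196]
contact_force: [1.1, -2.0, 6.8]
gripper_width: 0.098
panel yaw 81.81 x [0.4406 0.7076] mid x 0.5741 y -0.0557 609 len 0.267
tray in dryer x -0.1004 y -0.0092 origin [0.5899 0.0542]
tcp [ 0.5683 -0.0965  0.0926] F [ 0.8 -2.2  7.7] q [ 1.03  0.76 -0.95  1.81  0.1   0.87  1.59]
```

```bash
python3 pl.py 2.4 0.004 0 .05 .1
```

```text
0.0
shift cm [-0.01, -0.45, -0.01] turn [0.0209, 0.0002, -0.0363]
0.05
shift cm [4.32, -0.64, 2.48] turn [0.0209, 0.0002, -0.0363]
0.1
shift cm [8.65, -0.82, 4.96] turn [0.0209, 0.0002, -0.0363]
```

```bash
python3 -m creep '[[[0,-0.2,0,0.01,0,-0.018,0],[0.2,-0.45,0.1,0.02,0,-0.036,0],[1,-0.5,0.5,0.021,0,-0.036,0],[1.7,-0.52,0.95,0.021,0,-0.036,0],[2.6,-0.56,1.5,0.021,0,-0.036,0],[3.5,-0.6,2,0.021,0,-0.036,0],[4.3,-0.64,2.5,0.021,0,-0.036,0],[4.3,-0.64,2.5,0.021,0,-0.036,0]]]'
python3 tr.py 22
```

```text
t: 29.35
eef_pos: [0.5687, -0.0449, 0.0927]
tool_rot: [-0.172, 0.716, 0.649, 0.192]
contact_force: [1.8, -0.0, 7.7]
gripper_width: 0.099
panel yaw 83.97 x [0.4398 0.7073] mid x 0.5735 y -0.0041 627 len 0.268
tray in dryer x -0.0491 y 0.0010 origin [0.5852 0.1063]
tcp [ 0.5687 -0.0449  0.0926] F [ 1.6 -1.3  7.6] q [ 0.96  0.75 -0.96  1.84  0.1   0.84  1.55]
```

View pics/st22.png

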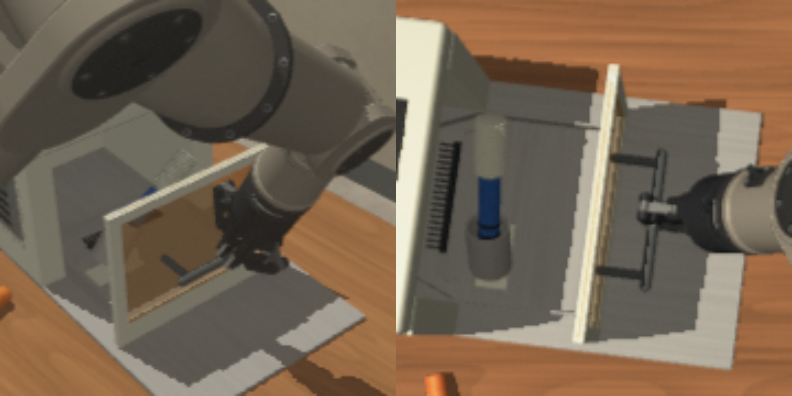

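```bash
python3 pl.py 0 0 .05 .1 .15 .156 .16
```

```text
0.05
shift cm [4.33, 0.03, 2.49] turn [0.0, 0.0, 0.0]
0.1
shift cm [8.66, 0.07, 4.99] turn [0.0, 0.0, 0.0]
0.15
shift cm [12.99, 0.1, 7.48] turn [0.0, 0.0, 0.0]
0.156
shift cm [13.51, 0.1, 7.78] turn [0.0, 0.0, 0.0]
0.16
shift cm [13.86, 0.11, 7.98] turn [0.0, 0.0, 0.0]
```

```bash
python3 -m creep '[[[0.4,0,0.25,0,0,0,0],[1.2,0,0.7,0,0,0,0],[2.1,0,1.2,0,0,0,0],[3.2,0,1.85,0,0,0,0],[4.3,0,2.5,0,0,0,0],[5.4,0,3.1,0,0,0,0],[6.5,0.05,3.75,0,0,0,0],[7.6,0.05,4.4,0,0,0,0],[8.2,0.05,4.7,0,0,0,0],[8.2,0.05,4.7,0,0,0,0]]]'
python3 tr.py 23
```

```text
t: 30.7
eef_pos: [0.5783, 0.0492, 0.0927]
tool_rot: [-0.172, 0.716, 0.649, 0.192]
contact_force: [0.8, -1.2, 7.8]
gripper_width: 0.095
panel yaw 84.12 x [0.4487 0.7162] mid x 0.5825 y 0.0898 644 len 0.268
tray in dryer x 0.0452 y 0.0024 origin [0.5939 0.2002]
tcp [0.5783 0.0492 0.0927] F [ 3.1 -0.4  5.7] q [ 0.81  0.73 -0.96  1.88  0.09  0.74  1.42]
```

```bash
python3 -m creep '[[[0.4,0,0.25,0,0,0,0],[1.2,0,0.7,0,0,0,0],[2.1,0,1.2,0,0,0,0],[3,0,1.75,0,0,0,0],[3.9,0.02,2.25,0,0,0,0],[4.6,0.03,2.65,0,0,0,0],[5,0.03,2.9,0,0,0,0],[5,0.03,2.9,0,0,0,0]]]'
python3 tr.py 24
```

```text
t: 31.8
eef_pos: [0.5846, 0.1062, 0.0927]
tool_rot: [-0.172, 0.716, 0.648, 0.193]
contact_force: [1.4, -1.8, 8.7]
gripper_width: 0.097
panel yaw 86.75 x [0.6143 0.7227] mid x 0.6685 y 0.1366 162 len 0.108
tray in dryer x 0.1007 y -0.0730 origin [0.6748 0.2474]
tcp [0.5846 0.1062 0.0926] F [ 1.  -1.6  8. ] q [ 0.71  0.72 -0.95  1.89  0.08  0.68  1.33]
```

View pics/st24.png

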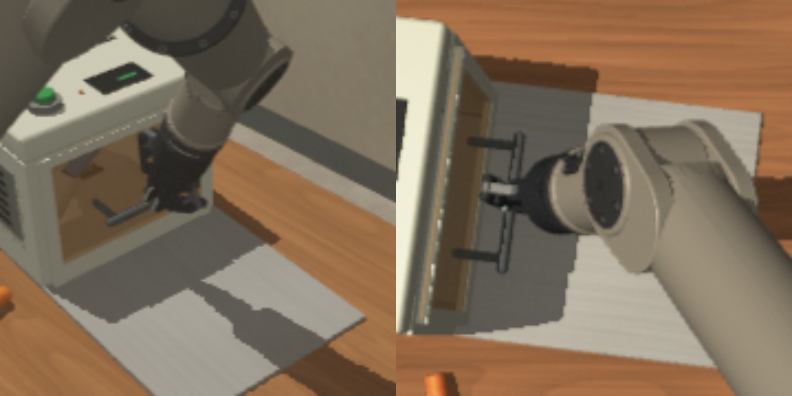

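```bash
python3 -m creep '[[[0.2,0,0.1,0,0,0,0],[0.4,0,0.22,0,0,0,0],[0.55,0,0.3,0,0,0,0],[0.55,0,0.3,0,0,0,0]]]'
python3 -m creep '[[[0.2,0,0.1,0,0,0,0],[0.35,0,0.2,0,0,0,0],[0.35,0,0.2,0,0,0,0],[0.35,0,0.2,0,0,0,0]]]'
```

```text
t: 32.4
eef_pos: [0.5849, 0.1107, 0.0926]
tool_rot: [-0.172, 0.717, 0.648, 0.192]
contact_force: [-4.1, -10.3, 16.2]
gripper_width: 0.1
t: 32.9
eef_pos: [0.585, 0.1107, 0.0924]
tool_rot: [-0.171, 0.718, 0.648, 0.19]
contact_force: [-12.0, -25.9, 32.4]
gripper_width: 0.096
```

```bash
python3 -m creep '[[[-0.3,0,-0.17,0,0,0,0],[-0.4,0,-0.25,0,0,0,0.2],[-0.4,0,-0.25,0,0,0,0.45],[-0.4,0,-0.25,0,0,0,0.45],[-0.4,0,-0.25,0,0,0,0.45],[-0.4,0,-0.25,0,0,0,0.45]]]'
python3 -m creep '[[[0,0,-1,0,0,0,0.45],[0,0,-2.5,0,0,0,0.45],[0,0,-4,0,0,0,0.45],[0,0,-6,0,0,0,0.45],[0,0,-9,0,0,0,0.2],[0,0,-12,0,0,0,0],[0,0,-12,0,0,0,0]]]'
python3 tr.py 25
```

```text
t: 33.65
eef_pos: [0.583, 0.1137, 0.0923]
tool_rot: [-0.174, 0.715, 0.649, 0.192]
contact_force: [-0.6, -0.4, -0.1]
gripper_width: 0.447
t: 34.52
eef_pos: [0.579, 0.0518, 0.1986]
tool_rot: [-0.172, 0.716, 0.648, 0.193]
contact_force: [-0.4, 0.3, 0.7]
gripper_width: -0.006
panel yaw 87.12 x [0.6501 0.7234] mid x 0.6868 y 0.1377 85 len 0.073
tray in dryer x 0.1038 y -0.0904 origin [0.6923 0.2486]
tcp [0.5771 0.0533 0.1964] F [-0.4  0.6 -0.4] q [ 0.88  0.6  -1.06  1.81 -0.    0.91  1.41]
```

View pics/st25.png

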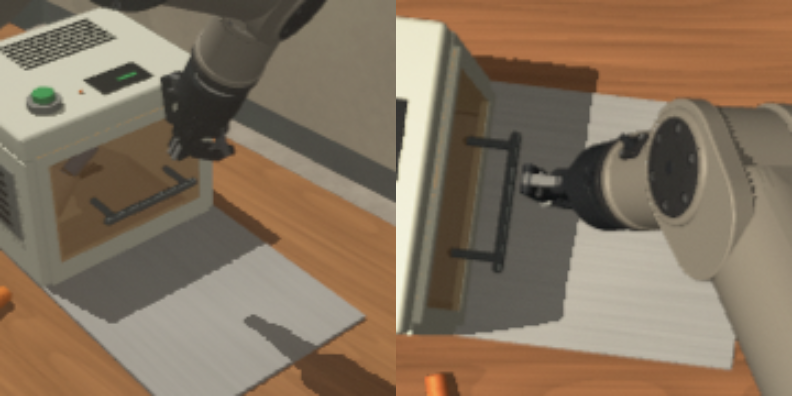

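Run:
```python
from h import *
P=cloud("top",np.load("pics/top25.npy"))
m=(np.abs(P[...,2]-.121)<.005)&(P[...,1]>.05)&(P[...,1]<.115)&(P[...,0]>.49)&(P[...,0]<.68)
q=P[m];rc=cv2.minAreaRect((q[:,:2]*1000).astype(np.float32));print(len(q),rc)
co=np.polyfit(q[:,0]-.585,q[:,1],1);
for _ in range(5):
    w=np.abs(np.polyval(co,q[:,0]-.585)-q[:,1])<.008;co=np.polyfit(q[w,0]-.585,q[w,1],1)
print("yaw",np.degrees(np.arctan2(1,-co[0])),"x range",q[w,0].min(),q[w,0].max(),"y@.585",co[1])
c=np.array([(q[w,0].min()+q[w,0].max())/2,0]);c[1]=np.polyval(co,c[0]-.585)
d=c-np.array([.5914,.155]);print("bar in dryer x",d@[.1065,.994]," => tray x",d@[.1065,.994]+.165,"y",d@[-.994,.1065])
p,r,o=pose()
Rt=ori((0,0,-1),r.as_matrix()[:,0]*[1,1,0]);rel((.54,.08,.36),Rt)
```

```text
358 ((582.9151000976562, 99.74018859863281), (148.1189422607422, 30.01630401611328), 0.15353740751743317)
yaw 83.80082918140016 x range 0.5088339164974895 0.6570068156496206 y@.585 0.0974182943664627
bar in dryer x -0.057914761663378965  => tray x 0.10708523833662104 y 0.002320361767506319
shift cm [10.16, -3.95, -13.03] turn [0.0004, -0.5231, -0.0001]
```

```bash
python3 -m creep '[[[0,0,-4,0,0,0,0],[2,-1,-8,0,-0.1,0,0],[5,-2,-11,0,-0.25,0,0],[8,-3,-13,0,-0.4,0,0],[10,-4,-13,0,-0.52,0,0],[10,-4,-13,0,-0.52,0,0],[10,-4,-13,0,-0.52,0,0]]]'
python3 - <<'E'
from h import *
p,r,o=pose();print(np.round(o["q"],2))
Rt=ori((0,0,-1),r.as_matrix()[:,0]*[1,1,0]);rel((.510,.2125,.30),Rt)
E
```

```text
t: 35.5
eef_pos: [0.5391, 0.079, 0.3577]
tool_rot: [-0.002, 0.74, 0.672, 0.001]
contact_force: [0.6, -0.8, -0.2]
gripper_width: 0.001
[ 0.56  0.29 -1.01  1.61  0.25  1.38  0.99]
shift cm [12.99, -4.18, 5.82] turn [-0.0017, -0.0033, 0.0]
```

```bash
python3 -m creep '[[[4,-1.3,0,0,0,0,0],[8,-2.6,1,0,0,0,0],[11,-3.5,3,0,0,0,0],[13,-4.2,5,0,0,0,0],[13,-4.2,5.8,0,0,0,0],[13,-4.2,5.8,0,0,0,0]]]'
python3 - <<'E'
from h import *
p,r,o=pose();rel((.510,.2125,.27),ori((0,0,-1),r.as_matrix()[:,0]*[1,1,0]))
for n in("side","top"):
    im,d=bot.read_camera(n);cv2.imwrite(f"pics/{n}26f.png",im);np.save(f"pics/{n}26.npy",d)
a=cv2.resize(cv2.imread("pics/side26f.png")[70:160,130:220],None,fx=4.4,fy=4.4);b=cv2.resize(cv2.imread("pics/top26f.png")[150:240,70:160],None,fx=4.4,fy=4.4);cv2.imwrite("pics/st26.png",np.hstack([a,b]))
E
```

```text
t: 36.25
eef_pos: [0.5111, 0.2103, 0.3003]
tool_rot: [-0.002, 0.742, 0.671, 0.0]
contact_force: [-0.3, -0.2, -0.4]
gripper_width: 0.001
shift cm [0.2, -0.13, 3.03] turn [-0.0019, -0.0024, 0.0]
```

View pics/st26.png

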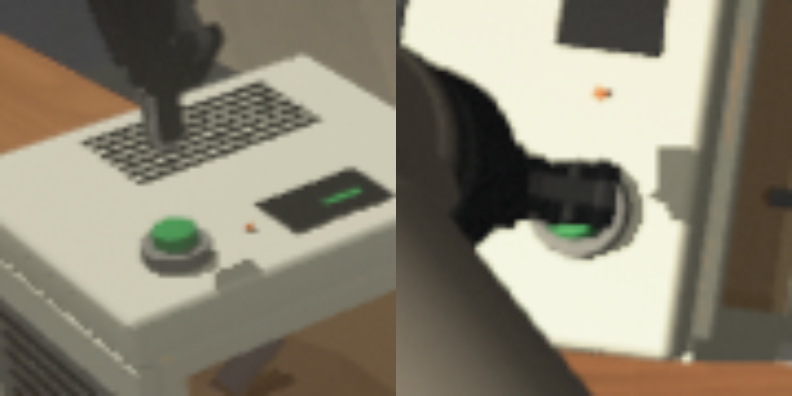

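```bash
python3 -m creep '[[[0.2,-0.1,1,0,0,0,0],[0.2,-0.1,2,0,0,0,0],[0.2,-0.1,3,0,0,0,0],[0.2,-0.1,3.4,0,0,0,0],[0.2,-0.1,3.7,0,0,0,0]]]'
```

```text
t: 36.98
eef_pos: [0.5096, 0.2151, 0.2641]
tool_rot: [-0.001, 0.741, 0.672, 0.001]
contact_force: [0.8, -0.3, 0.6]
gripper_width: 0.002
```

```bash
python3 -m creep '[[[0,0,0.3,0,0,0,0],[0,0,0.5,0,0,0,0]]]'
```

```text
t: 37.22
eef_pos: [0.5097, 0.2151, 0.2593]
tool_rot: [-0.001, 0.741, 0.672, 0.001]
contact_force: [0.3, 0.6, 0.7]
gripper_width: -0.001
```

```bash
python3 -m creep '[[[0,0,0.3,0,0,0,0],[0,0,0.4,0,0,0,0]]]'
python3 -m creep '[[[0,0,0.3,0,0,0,0],[0,0,0.4,0,0,0,0]]]'
python3 - <<'E'
from h import *
im,d=bot.read_camera("side");cv2.imwrite("pics/s27.png",cv2.resize(im[70:160,130:220],None,fx=5,fy=5))
E
```

```text
t: 37.48
eef_pos: [0.5096, 0.215, 0.2551]
tool_rot: [-0.001, 0.741, 0.672, 0.001]
contact_force: [-0.2, -0.0, -1.7]
gripper_width: -0.004
t: 37.72
eef_pos: [0.5096, 0.215, 0.2511]
tool_rot: [-0.001, 0.741, 0.672, 0.001]
contact_force: [0.0, 0.4, -0.7]
gripper_width: -0.0
```

View pics/s27.png

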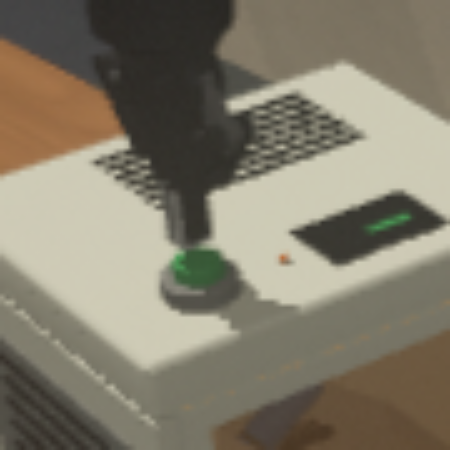

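Run:
```python
from h import *
p,r,o=pose();print(p,o["contact_force"])
for n in("side","top"):
    im,d=bot.read_camera(n);P=cloud(n,d);x0,y0=(150,90) if n=="side" else (85,170)
    a=cv2.resize(im[y0:y0+60,x0:x0+60],None,fx=8,fy=8,interpolation=2)
    for q,c in((p,(0,0,255)),(p+[0,0,.008],(0,255,255)),([.510,.2125,.266],(255,0,255))):
        u=proj(n,np.array([q]))[0];cv2.circle(a,tuple(int(v) for v in (u-[x0,y0]+.5)*8),4,c,-1)
    cv2.imwrite(f"pics/{n}28.png",a)
    g=(im[...,1].astype(int)>im[...,0].astype(int)+30)&(im[...,1].astype(int)>im[...,2].astype(int)+30)&(P[...,2]>.245)&(P[...,0]<.54)
    print(n,g.sum(),P[g].mean(0),P[g].max(0),P[g].min(0))
a=cv2.imread("pics/side28.png");b=cv2.imread("pics/top28.png");cv2.imwrite("pics/st28.png",cv2.resize(np.hstack([a,b]),None,fx=.8,fy=.8))
```

```text
[0.5095554  0.21500009 0.25107774] [-0.04413302 -0.60522598  0.5161193 ]
side 52 [0.50532498 0.20765757 0.26281537] [0.51826746 0.22594945 0.26806695] [0.49384436 0.19689758 0.25548338]
top 3 [0.49836562 0.21556513 0.26292404] [0.49844315 0.21749734 0.26346624] [0.49831917 0.21380286 0.26213877]
```

View pics/st28.png

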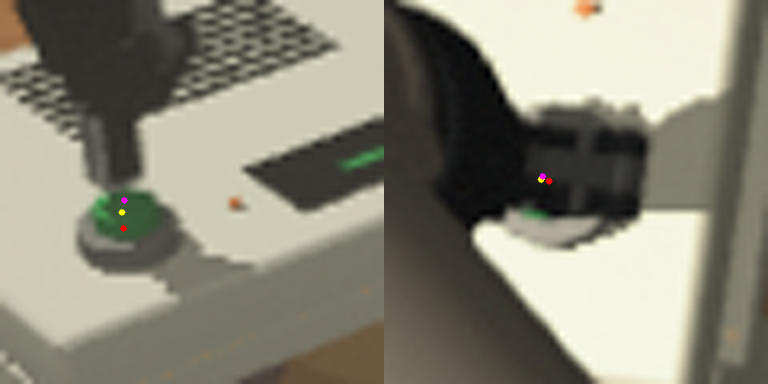

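```bash
python3 -m creep '[[[0,0,0.2,0,0,0,0],[0,0,0.3,0,0,0,0]]]'
python3 -m creep '[[[0,0,0.2,0,0,0,0],[0,0,0.3,0,0,0,0]]]'
```

```text
t: 38.12
eef_pos: [0.5096, 0.215, 0.2482]
tool_rot: [-0.001, 0.741, 0.672, 0.001]
contact_force: [-0.1, 0.8, -0.1]
gripper_width: -0.003
t: 38.38
eef_pos: [0.5096, 0.215, 0.2452]
tool_rot: [-0.001, 0.741, 0.672, 0.001]
contact_force: [0.2, -0.2, -0.6]
gripper_width: 0.0
```

Run:
```python
from h import *
im,d=bot.read_camera("side");P=cloud("side",d)
cv2.imwrite("pics/s29.png",cv2.resize(im[85:145,145:205],None,fx=8,fy=8,interpolation=2))
for r in range(104,126,2): print(r,[(c,tuple(np.round(P[r,c],3).tolist())) for c in range(163,178,4)])
```

```text
104 [(163, (0.497, 0.212, 0.323)), (167, (0.513, 0.216, 0.315)), (171, (0.491, 0.165, 0.343)), (175, (0.504, 0.167, 0.337))]
106 [(163, (0.495, 0.209, 0.319)), (167, (0.493, 0.188, 0.327)), (171, (0.493, 0.169, 0.335)), (175, (0.514, 0.181, 0.322))]
108 [(163, (0.502, 0.221, 0.305)), (167, (0.494, 0.19, 0.32)), (171, (0.501, 0.182, 0.32)), (175, (0.514, 0.182, 0.316))]
110 [(163, (0.498, 0.217, 0.302)), (167, (0.5, 0.201, 0.308)), (171, (0.511, 0.198, 0.304)), (175, (0.585, 0.284, 0.243))]
112 [(163, (0.499, 0.218, 0.296)), (167, (0.503, 0.206, 0.299)), (171, (0.512, 0.2, 0.298)), (175, (0.578, 0.276, 0.242))]
114 [(163, (0.498, 0.219, 0.289)), (167, (0.503, 0.207, 0.292)), (171, (0.511, 0.201, 0.291)), (175, (0.569, 0.264, 0.244))]
116 [(163, (0.495, 0.216, 0.286)), (167, (0.5, 0.203, 0.289)), (171, (0.512, 0.202, 0.285)), (175, (0.562, 0.256, 0.243))]
118 [(163, (0.531, 0.272, 0.243)), (167, (0.501, 0.207, 0.281)), (171, (0.509, 0.199, 0.281)), (175, (0.557, 0.249, 0.241))]
120 [(163, (0.522, 0.259, 0.245)), (167, (0.503, 0.211, 0.272)), (171, (0.513, 0.206, 0.27)), (175, (0.55, 0.24, 0.241))]
122 [(163, (0.515, 0.25, 0.245)), (167, (0.503, 0.212, 0.266)), (171, (0.513, 0.207, 0.263)), (175, (0.53, 0.212, 0.254))]
124 [(163, (0.499, 0.227, 0.254)), (167, (0.499, 0.208, 0.262)), (171, (0.507, 0.201, 0.262)), (175, (0.523, 0.203, 0.254))]
```

View pics/s29.png

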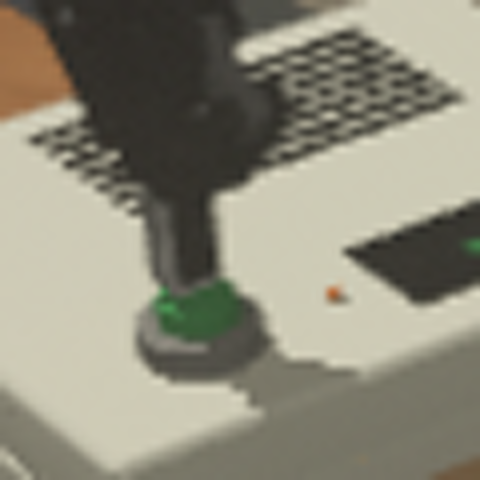

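```bash
python3 -m creep '[[[0,0,0.2,0,0,0,0],[0,0,0.3,0,0,0,0]]]'
python3 -m creep '[[[0,0,0.2,0,0,0,0],[0,0,0.3,0,0,0,0]]]'
```

```text
t: 38.67
eef_pos: [0.5096, 0.2151, 0.2422]
tool_rot: [-0.001, 0.741, 0.672, 0.001]
contact_force: [0.3, -0.1, 1.0]
gripper_width: -0.002
t: 38.92
eef_pos: [0.5097, 0.2152, 0.2394]
tool_rot: [-0.001, 0.741, 0.672, 0.001]
contact_force: [-0.6, -0.6, 2.4]
gripper_width: -0.004
```

Contact is starting (2.4 N); press on through the 6 mm travel.

```bash
python3 -m creep '[[[0,0,0.2,0,0,0,0],[0,0,0.3,0,0,0,0]]]'
python3 -m creep '[[[0,0,0.2,0,0,0,0],[0,0,0.3,0,0,0,0],[0,0,0.3,0,0,0,0]]]'
```

```text
t: 39.17
eef_pos: [0.5097, 0.2152, 0.2365]
tool_rot: [-0.001, 0.741, 0.672, 0.001]
contact_force: [-1.4, -1.5, 3.9]
gripper_width: -0.001
t: 39.55
eef_pos: [0.5098, 0.2152, 0.235]
tool_rot: [-0.001, 0.741, 0.672, 0.001]
contact_force: [-4.5, -3.6, 15.4]
gripper_width: 0.001
```

```bash
python3 -m creep '[[[0,0,0.15,0,0,0,0],[0,0,0.15,0,0,0,0]]]'
python3 -m creep '[[[0,0,-1,0,0,0,0],[0,0,-4,0,0,0,0],[0,0,-8,0,0,0,0],[0,0,-12,0,0,0,0],[0,0,-12,0,0,0,0]]]'
python3 - <<'E'
from h import *
p,r,o=pose();print(o["q"].round(2));rel((.45,-.15,.42),r)
E
```

```text
t: 39.8
eef_pos: [0.5099, 0.2152, 0.2348]
tool_rot: [-0.0, 0.741, 0.672, 0.001]
contact_force: [-8.8, -6.5, 25.6]
gripper_width: -0.006
t: 40.42
eef_pos: [0.5108, 0.2159, 0.3545]
tool_rot: [-0.0, 0.741, 0.672, 0.004]
contact_force: [-0.1, -0.7, -0.3]
gripper_width: 0.002
[ 0.32  0.32 -1.05  1.6   0.28  1.38  0.71]
shift cm [-36.97, -2.45, -6.79] turn [0.0, 0.0, 0.0]
```

Button was driven to its hard stop (25 N) and let go. I'll move the arm aside and check.

```bash
python3 -m creep '[[[-4,0,-2,0,0,0,0],[-9,-1,-4,0,0,0,0],[-15,-1,-6,0,0,0,0],[-21,-2,-6.8,0,0,0,0],[-27,-2.4,-6.8,0,0,0,0],[-33,-2.4,-6.8,0,0,0,0],[-37,-2.4,-6.8,0,0,0,0],[-37,-2.4,-6.8,0,0,0,0],[-37,-2.4,-6.8,0,0,0,0]]]'
python3 - <<'E'
from h import *
for n in("side","top"):
    im,d=bot.read_camera(n);cv2.imwrite(f"pics/{n}30f.png",im);np.save(f"pics/{n}30.npy",d)
P=cloud("top",np.load("pics/top30.npy"))
m=(np.abs(P[...,2]-.121)<.005)&(P[...,1]>.05)&(P[...,1]<.115)&(P[...,0]>.49)&(P[...,0]<.68)
q=P[m];co=np.polyfit(q[:,0]-.585,q[:,1],1)
for _ in range(5):
    w=np.abs(np.polyval(co,q[:,0]-.585)-q[:,1])<.008;co=np.polyfit(q[w,0]-.585,q[w,1],1)
print("yaw",np.degrees(np.arctan2(1,-co[0])),"y",co[1],len(q))
im=cv2.imread("pics/top30f.png").astype(int);g=(im[...,1]>im[...,0]+40)&(im[...,1]>im[...,2]+40)&(P[...,2]>.235)&(P[...,0]<.54)
print("button z",g.sum(),P[g].mean(0) if g.sum() else 0)
for l in("bottle","bowl"):print(l,[(np.round(r["xy"],1).tolist(),round(r["p"],2)) for r in bot.find_in("top",l)],[(np.round(r["xy"],1).tolist(),round(r["p"],2)) for r in bot.find_in("side",l)])
cv2.imwrite("pics/s30.png",cv2.resize(cv2.imread("pics/side30f.png")[80:280,110:310],None,fx=3,fy=3,interpolation=3))
E
```

```text
t: 41.55
eef_pos: [0.4495, -0.1506, 0.4177]
tool_rot: [-0.002, 0.741, 0.672, 0.001]
contact_force: [-0.2, 0.0, 0.6]
gripper_width: 0.001
yaw 83.86620242007318 y 0.09741243786477113 364
button z 159 [0.51145888 0.21328726 0.26383229]
bottle [([394.9, 232.0], 0.58)] [([326.8, 305.2], 0.65)]
bowl [([389.2, 174.1], 0.83), ([159.5, 167.9], 0.67)] [([360.6, 277.5], 0.57)]
```

View pics/s30.png

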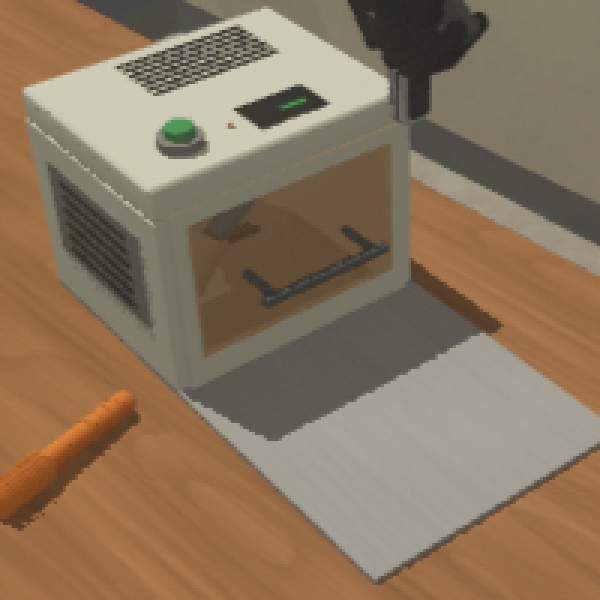

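View pics/top30f.png

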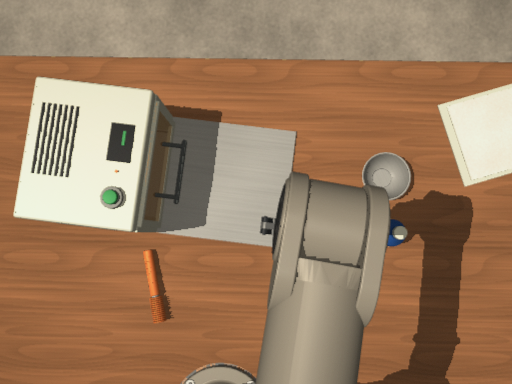

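Run:
```python
from h import *
to=np.array([.6005,.2616,.006]);y=np.radians(83.87);tx=np.array([np.cos(y),np.sin(y),0]);ty=np.array([-tx[1],tx[0],0]);tz=np.array([0,0,1.])
W=lambda a,b,c:to+tx*a+ty*b+tz*c
fl=W(.015,.062,.028);mo=fl+.06*(-.616*ty+.788*tz)
# brush before: butt (.4906,.0107,.0444) head (.6421,.0089,.1417) with tray origin (.5572,-.005) yaw 88.25
y0=np.radians(88.25);x0=np.array([np.cos(y0),np.sin(y0),0]);z0=np.array([-x0[1],x0[0],0]);o=np.array([.5572,-.005,.006])
T=lambda p:W((np.array(p)-o)@x0,(np.array(p)-o)@z0,p[2]-.006)
bu,he=T((.4906,.0107,.0444)),T((.6421,.0089,.1417))
im=cv2.imread("pics/side30f.png");a=im[130:220,160:250];a=cv2.resize(a,None,fx=6,fy=6,interpolation=2)
a=cv2.convertScaleAbs(a,alpha=1.6)
for p,c in((fl,(255,0,255)),(mo,(0,0,255)),(bu,(255,255,0)),(he,(0,255,0)),(he*.64+bu*.36,(255,0,0))):
    u=proj("side",p[None])[0];cv2.circle(a,tuple(int(v) for v in (u-[160,130]+.5)*6),3,c,-1)
cv2.imwrite("pics/s31.png",a)
```

```text
(no output)
```

View pics/s31.png

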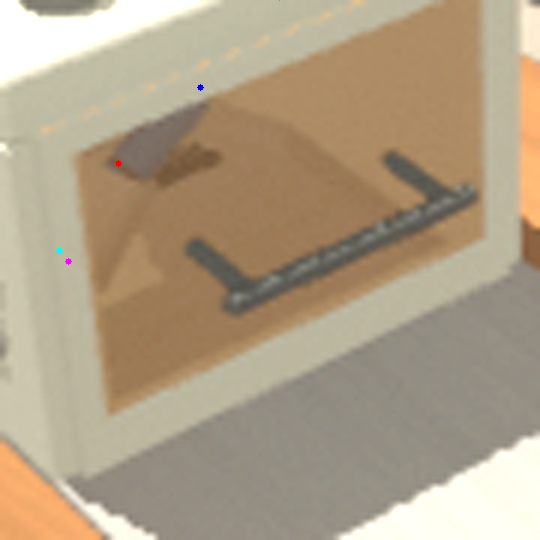

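Run:
```python
from h import *
print(bot.hand_in()); print(bot.get_obs()["t"])
```

```text
the job is handed in; nothing more can be done
None
the job is handed in; nothing more can be done
```

I turned the brush handle-down in the cup, slid the tray home, pressed the start button, and handed the job in at about 42 s. It reported no verdict.

**What I did:** I pulled the brush out, turned it 180° about the tool axis and put it back handle-down. I then pinched the tray's bar, squared the tray to the dryer and pushed it in until it stopped. Last, I pressed the button to its hard stop (25 N on the tool), let it go and moved the arm clear.

**Last checks:**
- **Brush:** measured before the tray went in, its handle end was 11–12 mm from the cup floor centre. The bristle end was about 135 mm above the tray's underside, with the brush at about 33° from level. Once home, only the handle at the cup mouth shows through the tinted front, where I expected it.
- **Tray:** 107 mm inside the mouth, within 0.2° of square. After the button press the handle bar was in the same place.
- **Button:** back up, its top at 264 mm as at the start.
- **Bottle and bowl:** where they stood in the pictures. The bottle was partly hidden by the arm in the last top view.
- **Comb:** not visible once the tray was in; it was last seen lying in the tray during the push.

**What went wrong or disagreed:**
- My first pinch on the bar missed. The shut fingers pushed the tray 27 mm and turned it 1.3° the wrong way before I gripped deeper and corrected it.
- The shut fingertips ended about 20 mm short of the reported tool point, which is also why the button press came lower than expected.
- The force reading jumped to about 60 N for an instant while the elbow swung over on the way to the brush. It then read under 1 N, and I saw no contact.

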